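Load the hanging rail of a lab analyser

ROBOT

A 6-joint arm with a two-finger parallel gripper is mounted at the origin on the work surface. World frame = base frame: x ahead of the robot, y to its left, z up, the work surface at z = 0. Lengths are in m, angles in rad, forces in N, time in s.
With the tool pointing down it reaches from about 0.325 to 0.9 m from the base axis. Payload 3.5 kg.
Tool frame: the origin (TCP) lies at the very end of the fingers, on their centre line; the grasp point (between the pads) lies 19 mm behind it; z points along the fingers, y is the direction in which the jaws open and shut (so a half turn about z gives the same grasp; the last joint's range is limited). The gripper opens to 85 mm and grips with 20 to 120 N. Pads are 22 mm wide; open, the fingers measure 114 mm over their backs; the gripper's body (76 mm by 85 mm) begins 54 mm behind the grasp point. The pads swing forward as they close: fully open they stand 13 mm farther back than shut.
Start: joints at [-1.248, 0.276, -0.026, 1.268, 0, 1.467], TCP at [0.258, -0.569, 0.231] pointing down, gripper open.
Joint ranges: [-3.12, 3.12], [-0.85, 1.88], [-1.08, 1.24], [-1.95, 2.15], [-1.57, 1.53], [-3.14, 3.14]. Speed limits (rad/s): [2.57, 2.57, 3.14, 3.14, 3.14, 3.14].

INTERFACE

Orientations are given as a rotation vector (axis times angle).
In Python, from rig import r, eyes, find_in, cut_out gives the robot as it stands.
- The arm moves only by the tool servo_tool, never from a script. Its argument "rows" is a list of rows, each a list of 7 numbers: the shift along the tool's x, y, z in cm, then the turn, a rotation vector about the tool's x, y, z in degrees, then the finger opening in cm, from 0 to 8.54. A call has 1 to 20 rows; each row shifts and turns the pose as measured when the row begins, along the tool's axes as they then stand; what a row does not reach is not made up. A row lasts 1/12 s, in which the tool goes at most 41.7 mm and 7.16 degrees, less where a joint would pass 70% of its speed; a pose out of reach is approached as far as the arm can. A call is refused whole if a number of a shift passes 4.17 or a number of a turn 7.16, either way. A call with a gripper value outside its range is refused whole. The fingers move at their own pace and stop on an object; "force" is the grip in N (left out, the last holds). Time passes only in rows, so rows that do not move let the fingers close. It gives the time, the measured TCP pose, the force and the opening at its end, in the units of the state.
- r.get_state(): the state, without advancing time (a new reading comes with each control period).
- eyes.snapshot(name): name is "side" or "top" or "wrist"; returns a dict with "frame" (480x640x3 uint8, red, green, blue), "intrinsics" (3x3 intrinsics, pixels), "T" (4x4, takes a point from camera to world coordinates). Camera axes: x right, y down, z forward; pixel columns grow to the right and rows downward; lengths in m; the calibration is good to about 2 mm. A picture is of the moment at which its call begins. There is no depth.
- r.job_done(): hands the job in, once; it reports no verdict.
Trained networks look in a picture, given as the dict that the camera call returned (one of the last four; its "shot" number tells which), for a name from the list of things; names that differ only in an ending like _2 or _b are one class to them, and where a whole thing is asked for, a point or a joint stands for the part that bears it (a point fixed in the world has none). Each returns a list of dicts, best first, with "p" (0 to 1); they miss things now and then, are a little off and sometimes report something else, mostly with a low value. They report only what shows in the picture. A call takes as long as a camera call. They do not tell look-alikes from the thing itself.
- find_in(picture, name): "box" ([left, top, right, bottom] in pixels, round what is visible of it).
- cut_out(picture, name): "pixels" (480x640 bool, what is visible of it) and "box" ([left, top, right, bottom] in pixels, round what is visible of it).
The state is a dict: "clock": time; "joint_positions": joint angles; "qvel": joint speeds; "effort": joint torques, N m; "ee_pos": TCP position; "ee_rot": TCP orientation; "contact_force": force on the tool from outside, world axes, zero at the start; "torque": the same for the moment, N m; "grip_width": finger opening in m.
Only numpy, scipy, OpenCV 4.12 (cv2) and the standard library are available. Lean on these libraries where they do the work, as an engineer would, in place of code of your own. Each camera call takes 0.05 s, during which the arm holds its last target. There are 200 camera calls.

TASK

Load the analyser: bring each amber bottle to the open end of the hanging rail, enter its blue collar there and slide it along until the first meets the red end stop and each next one stands against the one before, and push one black-knobbed reflector rod fully down into every bottle. Only when all the bottles are hung with their rods in, slide the blue aperture grip on the light source level with the orange pointer. Leave the three white-capped jars on the bench standing where they are.

Things in the scene. Friction and masses are not known exactly. Their poses are not given: they have to be found in the camera images.
- bottle1: amber bottle, 112 mm tall, 120 g, hung by its blue collar; body 44 mm dia up to 36 mm, taper to an octagonal neck 22 mm wide from 48 mm to the top; collar: octagonal disc 38 mm across flats (41 over corners) round the neck, from 64 to 68 mm; mouth 12 mm wide, bore 76 mm deep. Origin: centre of the underside, z up. Three or four are present, else None.
- bottle2: amber bottle, 112 mm tall, 120 g, hung by its blue collar; body 44 mm dia up to 36 mm, taper to an octagonal neck 22 mm wide from 48 mm to the top; collar: octagonal disc 38 mm across flats (41 over corners) round the neck, from 64 to 68 mm; mouth 12 mm wide, bore 76 mm deep. Origin: centre of the underside, z up. Three or four are present, else None.
- bottle3: amber bottle, 112 mm tall, 120 g, hung by its blue collar; body 44 mm dia up to 36 mm, taper to an octagonal neck 22 mm wide from 48 mm to the top; collar: octagonal disc 38 mm across flats (41 over corners) round the neck, from 64 to 68 mm; mouth 12 mm wide, bore 76 mm deep. Origin: centre of the underside, z up. Three or four are present, else None.
- bottle4: amber bottle, 112 mm tall, 120 g, hung by its blue collar; body 44 mm dia up to 36 mm, taper to an octagonal neck 22 mm wide from 48 mm to the top; collar: octagonal disc 38 mm across flats (41 over corners) round the neck, from 64 to 68 mm; mouth 12 mm wide, bore 76 mm deep. Origin: centre of the underside, z up. Three or four are present, else None.
- bottle1_mouth (a point): centre of the mouth (rim) of bottle1, 112 mm above its underside
- bottle2_mouth (a point): centre of the mouth (rim) of bottle2, 112 mm above its underside
- bottle3_mouth (a point): centre of the mouth (rim) of bottle3, 112 mm above its underside
- bottle4_mouth (a point): centre of the mouth (rim) of bottle4, 112 mm above its underside
- rod1: reflector rod, 30 g: black knob 18 mm dia, 30 mm tall, on a steel rod 8 mm dia, round-ended, reaching 65 mm below the knob. Origin: centre of the knob's underside, z up. Starts upright in the white stand, knob on the stand's top; fully in, the knob rests on the bottle's rim. Four are there; any may go in any bottle.
- rod2: reflector rod, 30 g: black knob 18 mm dia, 30 mm tall, on a steel rod 8 mm dia, round-ended, reaching 65 mm below the knob. Origin: centre of the knob's underside, z up. Starts upright in the white stand, knob on the stand's top; fully in, the knob rests on the bottle's rim. Four are there; any may go in any bottle.
- rod3: reflector rod, 30 g: black knob 18 mm dia, 30 mm tall, on a steel rod 8 mm dia, round-ended, reaching 65 mm below the knob. Origin: centre of the knob's underside, z up. Starts upright in the white stand, knob on the stand's top; fully in, the knob rests on the bottle's rim. Four are there; any may go in any bottle.
- rod4: reflector rod, 30 g: black knob 18 mm dia, 30 mm tall, on a steel rod 8 mm dia, round-ended, reaching 65 mm below the knob. Origin: centre of the knob's underside, z up. Starts upright in the white stand, knob on the stand's top; fully in, the knob rests on the bottle's rim. Four are there; any may go in any bottle.
- rod_stand: white stand for the rods, 50 x 148 mm, top plate at 75 mm above the bench with four 13 mm holes in a row along its y, 36 mm apart, the row centred. Fixed. Origin: centre of the underside.
- analyser: white and black analyser with the hanging rail fixed to it. Origin: on the bench under rail_home; y along the rail towards the red end stop, x across, z up. Casing from y = 65 to 365 mm, x = -140 to 140, 190 mm high (knob on it to 225). Red stop plate 112 mm high, face at y = 22.5: it meets the bottle's body. Dark legs 72 mm over all, 52 inside, at y = -165 and 10.
- rail_home (a point): centre of the rail's slot on top of its ledges, 94 mm above the bench, where the collar's underside of the innermost bottle is when its body touches the red stop. Axes as the analyser. A hung bottle's underside is 30 mm above the bench; bottles in contact stand 44 mm apart. Collars slide with ordinary friction and stay where left.
- rail_entry (a point): open end of the rail: centre of the slot on the ledges' top where the closed channel begins, 200 mm before rail_home (-y). Channel inside 44 mm wide, 10 mm high over the ledges (5 mm thick); lips 4 mm thick close it above, top 108 mm above the bench; slot 27 mm in ledges and lips; 52 mm wide outside. Ledges and walls splay out to y = -233 mm.
- light_box: grey light source, 110 x 170 mm, 60 mm high. Fixed. Origin: centre of the underside; the aperture track lies along its y on its top, 15 mm to its +x side.
- aperture (a joint): travel of the light source's aperture slide, 0 to 0.10 m, growing towards the light box's +y. Friction about 1.5 N; stays where left. Blue grip 28 mm across the track, 20 mm along it, 40 mm tall, on a track 40 mm wide whose top is 74 mm above the bench.
- aperture_top (a point): centre of the top face of the blue aperture grip, 114 mm above the bench; axes of the light box.
- pointer: orange pointer clip, 14 x 10 mm, 8 mm high, with a 3 mm wide nose, fixed on the light box beside the track (33 mm from its centre line, on the -x side), pointing at it: the grip's middle must stand level with the nose along the track. Origin: middle of the nose's width, on the box's top; y along the track.
- jar1: white-capped glass jar, 40 mm dia, 52 mm tall, not part of the job; origin: centre of the underside
- jar2: white-capped glass jar, 40 mm dia, 52 mm tall, not part of the job; origin: centre of the underside
- jar3: white-capped glass jar, 48 mm dia, 65 mm tall, not part of the job; origin: centre of the underside
Mind the look-alikes: they are no part of the job. Leave any green, turquoise or yellow look-alike of the bottle4 alone.

How it is judged:
On the way, in this order (a step that is already met when the one before it is completed fails the run):
1. all bottles hang in the rail, pushed up to the stop and one another, with a rod fully down in each (x of bottle1 in the frame of rail_home between -0.005 and 0.005 m and z of bottle1 in the frame of rail_home between -0.068 and -0.06 m and y of bottle1 in the frame of rail_home between -0.148 and 0.006 m and angle between each of bottle1, bottle2, bottle3, bottle4's own z axis and vertical below 0.12 rad and (y of bottle1 in the frame of rail_home above -0.006 m or horizontal distance between bottle1 and bottle2 below 0.05 m or horizontal distance between bottle1 and bottle3 below 0.05 m or horizontal distance between bottle1 and bottle4 below 0.05 m) and ((z of rod1 in the frame of bottle1_mouth between -0.004 and 0.004 m and horizontal distance between rod1 and bottle1_mouth below 0.005 m) or (z of rod2 in the frame of bottle1_mouth between -0.004 and 0.004 m and horizontal distance between rod2 and bottle1_mouth below 0.005 m) or (z of rod3 in the frame of bottle1_mouth between -0.004 and 0.004 m and horizontal distance between rod3 and bottle1_mouth below 0.005 m) or (z of rod4 in the frame of bottle1_mouth between -0.004 and 0.004 m and horizontal distance between rod4 and bottle1_mouth below 0.005 m)) and x of bottle2 in the frame of rail_home between -0.005 and 0.005 m and z of bottle2 in the frame of rail_home between -0.068 and -0.06 m and y of bottle2 in the frame of rail_home between -0.148 and 0.006 m and (y of bottle2 in the frame of rail_home above -0.006 m or horizontal distance between bottle2 and bottle1 below 0.05 m or horizontal distance between bottle2 and bottle3 below 0.05 m or horizontal distance between bottle2 and bottle4 below 0.05 m) and ((z of rod1 in the frame of bottle2_mouth between -0.004 and 0.004 m and horizontal distance between rod1 and bottle2_mouth below 0.005 m) or (z of rod2 in the frame of bottle2_mouth between -0.004 and 0.004 m and horizontal distance between rod2 and bottle2_mouth below 0.005 m) or (z of rod3 in the frame of bottle2_mouth between -0.004 and 0.004 m and horizontal distance between rod3 and bottle2_mouth below 0.005 m) or (z of rod4 in the frame of bottle2_mouth between -0.004 and 0.004 m and horizontal distance between rod4 and bottle2_mouth below 0.005 m)) and x of bottle3 in the frame of rail_home between -0.005 and 0.005 m and z of bottle3 in the frame of rail_home between -0.068 and -0.06 m and y of bottle3 in the frame of rail_home between -0.148 and 0.006 m and (y of bottle3 in the frame of rail_home above -0.006 m or horizontal distance between bottle3 and bottle1 below 0.05 m or horizontal distance between bottle3 and bottle2 below 0.05 m or horizontal distance between bottle3 and bottle4 below 0.05 m) and ((z of rod1 in the frame of bottle3_mouth between -0.004 and 0.004 m and horizontal distance between rod1 and bottle3_mouth below 0.005 m) or (z of rod2 in the frame of bottle3_mouth between -0.004 and 0.004 m and horizontal distance between rod2 and bottle3_mouth below 0.005 m) or (z of rod3 in the frame of bottle3_mouth between -0.004 and 0.004 m and horizontal distance between rod3 and bottle3_mouth below 0.005 m) or (z of rod4 in the frame of bottle3_mouth between -0.004 and 0.004 m and horizontal distance between rod4 and bottle3_mouth below 0.005 m)) and x of bottle4 in the frame of rail_home between -0.005 and 0.005 m and z of bottle4 in the frame of rail_home between -0.068 and -0.06 m and y of bottle4 in the frame of rail_home between -0.148 and 0.006 m and (y of bottle4 in the frame of rail_home above -0.006 m or horizontal distance between bottle4 and bottle1 below 0.05 m or horizontal distance between bottle4 and bottle2 below 0.05 m or horizontal distance between bottle4 and bottle3 below 0.05 m) and ((z of rod1 in the frame of bottle4_mouth between -0.004 and 0.004 m and horizontal distance between rod1 and bottle4_mouth below 0.005 m) or (z of rod2 in the frame of bottle4_mouth between -0.004 and 0.004 m and horizontal distance between rod2 and bottle4_mouth below 0.005 m) or (z of rod3 in the frame of bottle4_mouth between -0.004 and 0.004 m and horizontal distance between rod3 and bottle4_mouth below 0.005 m) or (z of rod4 in the frame of bottle4_mouth between -0.004 and 0.004 m and horizontal distance between rod4 and bottle4_mouth below 0.005 m)) and y of any of bottle1, bottle2, bottle3, bottle4 in the frame of rail_home above -0.006 m), for 0.2 s.
2. then the aperture grip is slid level with the orange pointer (y of aperture_top in the frame of pointer between -0.004 and 0.004 m), for 0.2 s.
At the end, for the whole second after the job is handed in: Every bottle hangs upright on the ledges, the innermost within 6 mm of the end stop, the others at most 6 mm from a neighbour; in each a rod with its knob on the rim (4 mm in height, 5 mm sideways); the aperture grip within 4 mm of the pointer; all at rest (all of step 1 and all of step 2 and linear speed of each of bottle1, bottle2, bottle3, bottle4 below 0.02 m/s); the robot touches nothing.
It fails at once if a white-capped jar is tipped over or pushed more than 60 mm away (distance of any of jar1, jar2, jar3 from where it was at the start of the episode above 0.06 m or angle between any of jar1, jar2, jar3's own z axis and vertical above 0.6 rad).
Of bottle1, bottle2, bottle3, bottle4 only 3 to 4 are there at a start; the rules pass over those that are not, and their reading is None.
At some moment in a run one of bottle1, bottle2, bottle3, bottle4 may be knocked a few centimetres aside while the robot is not near it.
It also fails if it takes over 210 s, if anything falls off the work surface, if the arm or the gripper's body presses on something with over 40 N, if the wrist force passes 120 N, or if a joint passes its speed limit or range.

## Working session

There is one attempt and no reset: what is moved stays moved. The work goes in short steps, Python scripts to look and compute and a tool call to move; the robot and the scene stay as the last step left them, time stands still between calls to the robot, and variables do not carry over. Pictures are saved under pics/ and viewed, about 12 in all and at most 16, crops included, and the job is handed in when it is done.

Besides the shell and the picture viewer there is one more tool, called by a JSON object that holds its "api" and its "payload". servo_tool: Moves the arm, as the interface text tells. Its arguments: {"type":"object","properties":{"rows":{"type":"array","items":{"type":"array","items":{"type":"number"}}},"force":{"type":"number"}},"required":["rows"]}

```bash
ls; mkdir -p pics; cat > h.py <<'E'
import numpy as np,cv2
from scipy.spatial.transform import Rotation as R
from rig import r,eyes,find_in,cut_out
def proj(s,p):
    T=np.linalg.inv(s["T"]);c=T[:3,:3]@np.array(p,float)+T[:3,3];k=s["intrinsics"]@c;return k[:2]/k[2]
def atz(s,u,v,z):
    d=s["T"][:3,:3]@np.linalg.solve(s["intrinsics"],[u,v,1.]);o=s["T"][:3,3];return (o+d*(z-o[2])/d[2])
def tri(s1,p1,s2,p2):
    A=[];b=[]
    for s,p in((s1,p1),(s2,p2)):
        d=s["T"][:3,:3]@np.linalg.solve(s["intrinsics"],[p[0],p[1],1.]);d/=np.linalg.norm(d);P=np.eye(3)-np.outer(d,d);A.append(P);b.append(P@s["T"][:3,3])
    return np.linalg.lstsq(np.vstack(A),np.hstack(b),rcond=None)[0]
def save(s,n): cv2.imwrite("pics/"+n,s["frame"][:,:,::-1])
E
python3 - <<'E'
from h import *
np.set_printoptions(precision=3,suppress=True)
st=r.get_state();print(st["clock"],st["ee_pos"],st["ee_rot"],st["grip_width"])
for n in("top","side"):
    s=eyes.snapshot(n);save(s,n+"0.png");print(n,s["T"][:3,3],s["T"][:3,2])
    for k,z in(("bottle1",.11),("rod1",.09),("rod_stand",.075),("analyser",.1),("light_box",.06),("aperture_top",.1),("pointer",.06),("jar1",.05)):
        for d in find_in(s,k):
            b=d["box"];print(k,round(d["p"],2),np.round(b),atz(s,(b[0]+b[2])/2,(b[1]+b[3])/2,z)[:2])
E
```

```text
pics
0.0 [ 0.258 -0.568  0.23 ] [-3.068 -0.663  0.   ] 0.08548248804340597
top [ 0.492 -0.083  1.31 ] [ 0.049  0.001 -0.999]
bottle1 0.93 [245. 332. 267. 356.] [0.353 0.035]
bottle1 0.83 [357. 250. 378. 271.] [ 0.52 -0.19]
bottle1 0.82 [244. 296. 266. 318.] [0.427 0.037]
bottle1 0.81 [203. 302. 229. 326.] [0.413 0.116]
bottle1 0.55 [294. 335. 313. 356.] [ 0.35 -0.06]
bottle1 0.53 [298. 280. 316. 302.] [ 0.459 -0.067]
bottle1 0.52 [332. 288. 355. 315.] [ 0.439 -0.14 ]
rod1 0.66 [388. 197. 399. 209.] [ 0.64  -0.246]
rod1 0.51 [401. 200. 411. 206.] [ 0.639 -0.272]
rod1 0.48 [371. 195. 377. 203.] [ 0.648 -0.205]
rod_stand 0.86 [344. 184. 421. 219.] [ 0.645 -0.224]
rod_stand 0.54 [  3. 129. 287. 279.] [0.639 0.273]
rod_stand 0.47 [369. 195. 378. 204.] [ 0.648 -0.206]
analyser 0.96 [  0. 127. 286. 281.] [0.636 0.269]
light_box 0.85 [401. 246. 492. 333.] [ 0.461 -0.359]
aperture_top 0.62 [315. 251. 335. 275.] [ 0.516 -0.105]
aperture_top 0.5 [466. 291. 482. 306.] [ 0.444 -0.407]
pointer 0.57 [434. 290. 442. 299.] [ 0.45  -0.341]
jar1 0.87 [306. 122. 329. 150.] [ 0.79  -0.088]
jar1 0.59 [217
[... 431 characters left out ...]
]
bottle1 0.64 [182. 228. 212. 286.] [0.36  0.035]
bottle1 0.63 [214. 240. 240. 298.] [ 0.369 -0.035]
rod1 0.71 [435. 256. 447. 272.] [ 0.635 -0.279]
rod1 0.67 [390. 233. 402. 278.] [ 0.609 -0.204]
rod1 0.58 [422. 248. 432. 293.] [ 0.602 -0.272]
rod1 0.56 [404. 238. 415. 282.] [ 0.61  -0.232]
analyser 0.84 [117. 113. 330. 265.] [0.579 0.247]
analyser 0.59 [393. 232. 401. 278.] [ 0.598 -0.214]
light_box 0.79 [373. 313. 487. 433.] [ 0.43 -0.39]
aperture_top 0.63 [435. 258. 445. 275.] [ 0.613 -0.29 ]
aperture_top 0.46 [461. 344. 467. 358.] [ 0.456 -0.422]
jar1 0.88 [236. 236. 255. 266.] [0.486 0.067]
jar1 0.63 [388. 211. 411. 244.] [ 0.759 -0.107]
jar1 0.62 [311. 274. 330. 305.] [ 0.487 -0.133]
```

```bash
python3 - <<'E'
import cv2
t=cv2.imread("pics/top0.png");s=cv2.imread("pics/side0.png")
cv2.imwrite("pics/t1.png",cv2.resize(t[110:370,110:510],(800,520),interpolation=cv2.INTER_CUBIC))
cv2.imwrite("pics/s1.png",cv2.resize(s[110:430,110:510],(750,600),interpolation=cv2.INTER_CUBIC))
E
```

```text
(no output)
```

View pics/t1.png

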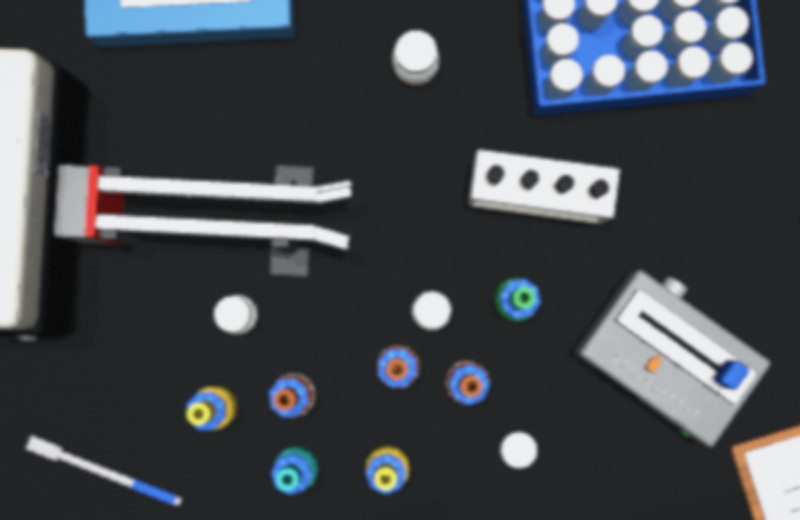

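View pics/s1.png

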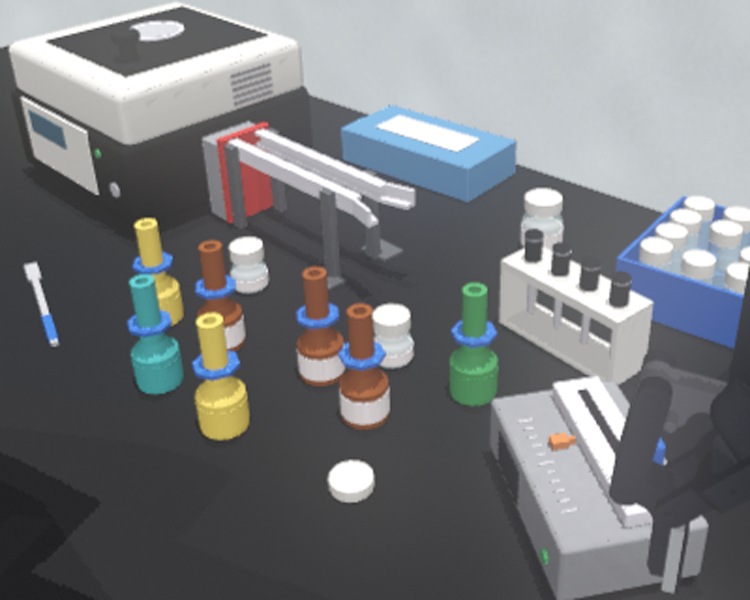

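Seven bottles are in view. In the top crop the amber ones are at (292,396), (398,367) and (468,383). The look-alikes are yellow (200,412) and (386,475), turquoise (288,478) and green (525,297). The flat cap at (518,450) is not a jar. So there are three amber bottles. Next I measure them, the rail, the rods and the light box.

```bash
cat > m.py <<'E'
from h import *
np.set_printoptions(precision=4,suppress=True)
t=eyes.snapshot("top");s=eyes.snapshot("side");w=eyes.snapshot("wrist");save(w,"w0.png")
st=r.get_state();Rt=R.from_rotvec(st["ee_rot"]).as_matrix()
print("cam in tool",Rt.T@(w["T"][:3,3]-st["ee_pos"]),"axes",(Rt.T@w["T"][:3,:3]).round(2).tolist(),"toolx",Rt[:,0],w["intrinsics"][0,0],t["intrinsics"][0,0])
for a,b in(((256,308),(222.5,242)),((309,293.5),(278,256)),((344,301.5),(302,276))):
    print("mouth",tri(t,a,s,b),atz(t,*a,.112)[:2])
f=t["frame"];h=f.min(2).astype(int)
# lips
m=np.zeros(h.shape,bool);m[190:230,164:262]=h[190:230,164:262]>150
ls=[]
for lo,hi in((190,211),(211,232)):
    v,u=np.nonzero(m[lo:hi]);v=v+lo
    P=np.array([atz(t,a,b,.108)[:2] for a,b in zip(u,v)])
    c=np.polyfit(P[:,1],P[:,0],1);ls.append(c);print("lip x=a*y+b",c,len(P),P[:,1].min(),P[:,1].max())
hsv=cv2.cvtColor(f,cv2.COLOR_RGB2HSV)
def cen(mask,z,box,show):
    k=np.zeros_like(mask);k[box[1]:box[3],box[0]:box[2]]=mask[box[1]:box[3],box[0]:box[2]]
    v,u=np.nonzero(k);print(show,len(u),u.mean(),v.mean(),atz(t,u.mean(),v.mean(),z)[:2])
    return u,v
H,S,V=[hsv[:,:,i].astype(int) for i in range(3)]
red=((H<6)|(H>174))&(S>150)&(V>90)
cen(red,.112,(145,190,165,232),"red stop top")
cen((H>5)&(H<22)&(S>120)&(V>120),.068,(425,280,448,302),"pointer")
cen((H>100)&(H<125)&(S>120)&(V>60),.114,(460,280,490,310),"grip")
# stand outline
k=np.zeros(h.shape,np.uint8);k[180:222,340:425]=h[180:222,340:425]>200
c=max(cv2.findContours(k,0,2)[0],key=cv2.contourArea);q=cv2.boxPoints(cv2.minAreaRect(c))
print("stand",[atz(t,*p,.075)[:2].round(4).tolist() for p in q])
k=np.zeros(h.shape,np.uint8);k[240:340,395:500]=(h[240:340,395:500]>90)
c=max(cv2.findContours(k,0,2)[0],key=cv2.contourArea);q=cv2.boxPoints(cv2.minAreaRect(c))
print("lbox",[atz(t,*p,.06)[:2].round(4).tolist() for p in q])
E
python3 m.py
```

```text
cam in tool [ 0.0762 -0.0006 -0.1421] axes [[0.0, -0.95, -0.3], [1.0, 0.0, 0.0], [-0.0, -0.3, 0.95]] toolx [0.9107 0.4131 0.    ] 381.85660495825385 593.7357634839498
mouth [0.4216 0.0379 0.1104] [0.4249 0.0352]
mouth [ 0.4529 -0.0703  0.1091] [ 0.4541 -0.0713]
mouth [ 0.4375 -0.1417  0.1068] [ 0.4381 -0.1417]
lip x=a*y+b [0.0497 0.6298] 707 0.026548215420183027 0.22410785969873012
lip x=a*y+b [0.049  0.5904] 687 0.026343515013950505 0.2235755928158292
red stop top 161 156.29192546583852 209.67701863354037 [0.6233 0.2384]
pointer 25 436.24 291.6 [ 0.4568 -0.3363]
grip 143 475.32167832167835 296.75524475524475 [ 0.4478 -0.4053]
stand [[0.6302, -0.1478], [0.679, -0.1545], [0.6591, -0.3001], [0.6104, -0.2931]]
lbox [[0.4678, -0.2592], [0.5684, -0.3318], [0.4684, -0.4707], [0.3686, -0.3979]]
```

View pics/w0.png

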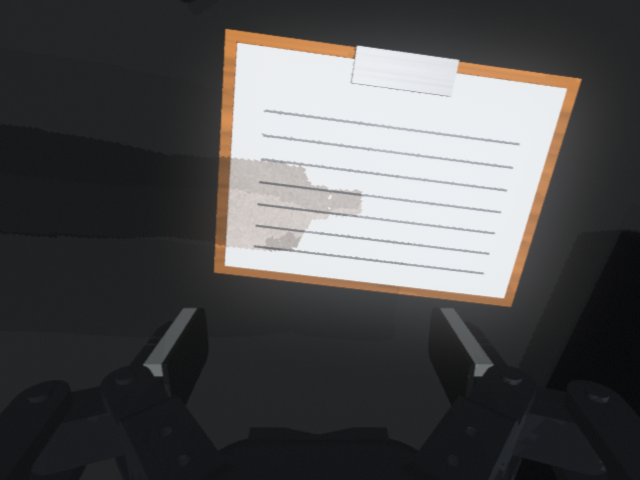

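{"api": "servo_tool", "payload": {"rows": [[0,0,0,0,0,-7,6],[0,0,0,0,0,-7,6],[0,0,0,0,0,-7,6],[0,0,0,0,0,-7,6],[0,0,0,0,0,-7,6],[0,0,0,0,0,-7,6],[0,0,0,0,0,-7,6],[0,0,0,0,0,-7,6],[0,0,0,0,0,-7,6],[0,0,0,0,0,0,6]], "force": 40}}

```text
clock: 1.88
ee_pos: [0.2582, -0.5692, 0.2313]
ee_rot: [-2.238, -2.204, -0.0]
contact_force: [0.1, 0.3, 0.3]
grip_width: 0.0595
```

```bash
cat > go.py <<'E'
import sys
from h import *
# go.py x y z : needed shift in tool cm, and yaw error to 1.5215
st=r.get_state();M=R.from_rotvec(st["ee_rot"]).as_matrix()
def delta(p,tag=""):
    d=M.T@(np.array(p,float)-st["ee_pos"])*100;print(tag,"shift cm",d.round(2))
HOME=np.array([.6204,.2095]);RY=np.array([.0493,.9988]);RX=np.array([.9988,-.0493])
def rail(rx,ry,z): return [*(HOME+rx*RX+ry*RY),z]
if __name__=="__main__":
    print("t",st["clock"],st["ee_pos"].round(4),"yaw",np.arctan2(M[1,0],M[0,0]).round(4),"turn z deg",np.degrees(np.arctan2(M[1,0],M[0,0])-1.5215).round(1),"tilt",M[:2,2].round(3),"w",round(st["grip_width"],4),"F",st["contact_force"].round(1),"q",st["joint_positions"].round(2))
    a=[float(x) for x in sys.argv[2:]]
    if len(sys.argv)>2: delta(a if sys.argv[1]=="w" else rail(*a),str(a))
E
python3 go.py w .438 -.1417 .17
```

```text
t 1.8833 [ 0.2582 -0.5692  0.2313] yaw 1.5555 turn z deg 1.9 tilt [-0.  0.] w 0.0595 F [0.1 0.3 0.3] q [-1.25  0.28 -0.03  1.27  0.    0.34]
[0.438, -0.1417, 0.17] shift cm [43.02 17.33  6.13]
```

{"api": "servo_tool", "payload": {"rows": [[0,2,0,0,0,1.9,6],[2,2,0,0,0,0,6],[3.7,1.2,0,0,0,0,6],[3.7,1.2,0,0,0,0,6],[3.7,1.2,0,0,0,0,6],[3.7,1.2,0,0,0,0,6],[3.7,1.2,0,0,0,0,6],[3.7,1.2,0,0,0,0,6],[3.7,1.2,0,0,0,0,6],[3.7,1.2,0.8,0,0,0,6],[3.7,1.2,0.8,0,0,0,6],[3.7,1.2,0.8,0,0,0,6],[2,0.5,0.8,0,0,0,6],[0,0,0,0,0,0,6]]}}

```text
clock: 3.05
ee_pos: [0.4621, -0.1598, 0.1981]
ee_rot: [2.327, 2.093, 0.001]
contact_force: [-0.2, 1.0, -1.0]
grip_width: 0.0604
```

```bash
python3 go.py w .438 -.1417 .15; python3 - <<'E'
from h import *
w=eyes.snapshot("wrist");save(w,"w1.png");print(proj(w,(.438,-.1417,.112)),proj(w,(.438,-.1417,.0)))
for d in find_in(w,"bottle1"): print(d)
E
```

```text
t 3.05 [ 0.4621 -0.1598  0.1981] yaw 1.4647 turn z deg -3.3 tilt [ 0.008 -0.008] w 0.0604 F [-0.2  1.  -1. ] q [-0.46  0.05 -0.37  1.14 -0.    1.21]
[0.438, -0.1417, 0.15] shift cm [ 1.58 -2.63  4.77]
[276.265383   221.92369902] [288.05028276 188.61946201]
{'box': [64.2, 66.3, 182.0, 128.7], 'p': 0.91}
{'box': [246.2, 165.7, 309.0, 242.9], 'p': 0.85}
{'box': [256.0, 64.3, 315.9, 130.8], 'p': 0.72}
{'box': [360.2, 211.1, 434.2, 302.2], 'p': 0.64}
```

View pics/w1.png

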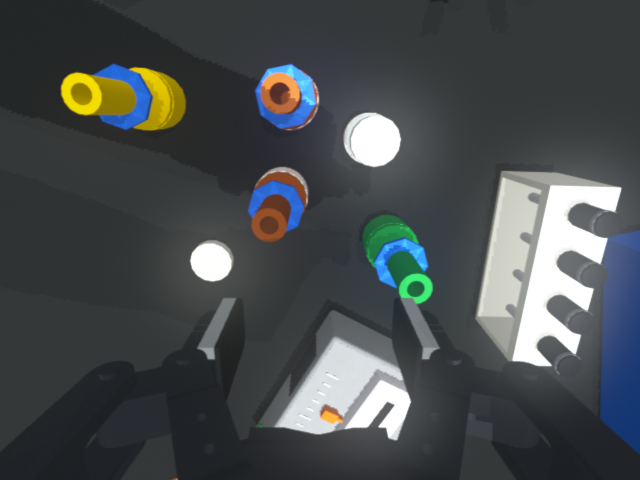

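{"api": "servo_tool", "payload": {"rows": [[1.2,-2.2,1,0,0,-3.3,6],[0.2,-0.4,0,0,0,0,6],[0,0,0,0,0,0,6]]}}

```text
clock: 3.4
ee_pos: [0.4379, -0.1495, 0.1899]
ee_rot: [2.269, 2.147, -0.002]
contact_force: [2.1, 0.4, -0.7]
grip_width: 0.0597
```

```bash
cat > mouth.py <<'E'
# find amber mouth ring(s): hue of amber inside neck-top; uses wrist cam; args: predicted x y z(mouth)
import sys
from go import *
w=eyes.snapshot("wrist");st=r.get_state()
x,y,z=[float(a) for a in sys.argv[1:4]]
f=cv2.cvtColor(w["frame"],cv2.COLOR_RGB2HSV).astype(int)
u,v=proj(w,(x,y,z));print("pred px",u.round(1),v.round(1))
for d in find_in(w,"bottle1"): print(np.round(d["box"]),round(d["p"],2))
m=((f[:,:,0]<16)&(f[:,:,1]>110)&(f[:,:,2]>110)).astype(np.uint8)
n,l,s,c=cv2.connectedComponentsWithStats(m)
for i in range(1,n):
    if s[i,4]>60: print("bright amber",s[i],c[i].round(1),atz(w,*c[i],z)[:2].round(4))
cv2.imwrite("pics/m_last.png",w["frame"][:,:,::-1])
E
python3 go.py w .438 -.1417 .15;python3 mouth.py .438 -.1417 .112
```

```text
t 3.4 [ 0.4379 -0.1495  0.1899] yaw 1.5154 turn z deg -0.3 tilt [ 0.012 -0.014] w 0.0597 F [ 2.1  0.4 -0.7] q [-0.46  0.   -0.43  1.12 -0.01  1.16]
[0.438, -0.1417, 0.15] shift cm [ 0.84 -0.08  3.98]
pred px 317.3 237.0
[280. 175. 339. 258.] 0.96
[387. 228. 468. 322.] 0.81
[109.  64. 215. 134.] 0.78
[298.  76. 359. 140.] 0.71
bright amber [313  95  32  32 668] [328.  112.2] [ 0.4478 -0.0707]
bright amber [283 182  55  29 487] [310.1 191.3] [ 0.4354 -0.1136]
bright amber [291 221  36  35 758] [308.5 238. ] [ 0.4327 -0.1421]
bright amber [338 419  17  12 103] [345.  424.3] [ 0.4501 -0.2845]
```

{"api": "servo_tool", "payload": {"rows": [[0.8,-0.3,1.5,0,0,0,6],[0,0,0,0,0,0,6],[0,0,0,0,0,0,6]]}}

```text
clock: 3.75
ee_pos: [0.4388, -0.146, 0.1772]
ee_rot: [2.272, 2.135, 0.001]
contact_force: [0.1, -0.6, 0.5]
grip_width: 0.0595
```

```bash
python3 go.py w .435 -.1420 .086;python3 mouth.py .435 -.1420 .112
```

```text
t 3.75 [ 0.4388 -0.146   0.1772] yaw 1.5086 turn z deg -0.7 tilt [ 0.017 -0.017] w 0.0595 F [ 0.1 -0.6  0.5] q [-0.46  0.01 -0.46  1.08 -0.01  1.18]
[0.435, -0.142, 0.086] shift cm [ 0.52 -0.57  9.11]
pred px 310.4 250.3
[ 92.  68. 207. 140.] 0.86
[275. 184. 338. 270.] 0.77
[297.  79. 357. 146.] 0.72
[388. 236. 476. 337.] 0.61
bright amber [310  95  38  40 825] [326.2 118.3] [ 0.448  -0.0703]
bright amber [280 189  57  32 603] [308.6 199.7] [ 0.436  -0.1123]
bright amber [288 223  39  47 848] [307.1 250.1] [ 0.4331 -0.1418]
```

```bash
python3 - <<'E'
s=open("go.py").read()
s=s.replace('    a=[float','''    G=np.array([[np.cos(1.5215),np.sin(1.5215),0],[np.sin(1.5215),-np.cos(1.5215),0],[0,0,-1]])
    print("turn needed deg",np.degrees(R.from_matrix(M.T@G).as_rotvec()).round(2))
    a=[float''')
open("go.py","w").write(s)
E
python3 go.py w .433 -.142 .086
```

```text
t 3.85 [ 0.4384 -0.1456  0.177 ] yaw 1.509 turn z deg -0.7 tilt [ 0.016 -0.017] w 0.06 F [-0.5  0.   0.5] q [-0.46  0.01 -0.46  1.08 -0.01  1.18]
turn needed deg [ 0.97  0.9  -0.71]
[0.433, -0.142, 0.086] shift cm [ 0.47 -0.72  9.08]
```

{"api": "servo_tool", "payload": {"rows": [[0.3,-0.5,0,1,0.9,-0.7,6],[0.1,-0.1,0,0,0,0,6],[0,0,2,0,0,0,6],[0,0,2,0,0,0,6],[0,0,2,0,0,0,6],[0,0,1.5,0,0,0,6],[0,0,0,0,0,0,6],[0,0,0,0,0,0,6]]}}

```text
clock: 4.52
ee_pos: [0.4379, -0.145, 0.1051]
ee_rot: [2.271, 2.16, 0.005]
contact_force: [-0.5, 0.2, -0.5]
grip_width: 0.0602
```

```bash
python3 go.py w .433 -.142 .086
```

```text
t 4.5167 [ 0.4379 -0.145   0.1051] yaw 1.5209 turn z deg -0.0 tilt [ 0.007 -0.003] w 0.0602 F [-0.5  0.2 -0.5] q [-0.46  0.09 -0.54  0.93  0.    1.16]
turn needed deg [ 0.42  0.14 -0.04]
[0.433, -0.142, 0.086] shift cm [ 0.27 -0.52  1.9 ]
```

{"api": "servo_tool", "payload": {"rows": [[0.3,-0.5,1,0.4,0.1,0,6],[0.1,-0.2,0.8,0,0,0,6],[0,0,0,0,0,0,6],[0,0,0,0,0,0,6]]}}

```text
clock: 4.85
ee_pos: [0.4326, -0.1413, 0.0883]
ee_rot: [2.273, 2.163, 0.001]
contact_force: [1.6, 0.3, 0.6]
grip_width: 0.0601
```

```bash
python3 go.py w .433 -.142 .086
```

```text
t 4.85 [ 0.4326 -0.1413  0.0883] yaw 1.5209 turn z deg -0.0 tilt [ 0.003 -0.002] w 0.0601 F [1.6 0.3 0.6] q [-0.46  0.1  -0.57  0.9  -0.    1.16]
turn needed deg [ 0.2   0.13 -0.04]
[0.433, -0.142, 0.086] shift cm [-0.07  0.04  0.23]
```

{"api": "servo_tool", "payload": {"rows": [[0,0,0,0,0,0,0],[0,0,0,0,0,0,0],[0,0,0,0,0,0,0],[0,0,0,0,0,0,0],[0,0,0,0,0,0,0],[0,0,0,0,0,0,0],[0,0,0,0,0,0,0],[0,0,0,0,0,0,0]], "force": 40}}

```text
clock: 5.52
ee_pos: [0.4335, -0.1416, 0.0896]
ee_rot: [2.271, 2.161, 0.003]
contact_force: [-0.3, -0.4, -1.7]
grip_width: 0.0217
```

{"api": "servo_tool", "payload": {"rows": [[0,0,-1,0,0,0,0],[0,0,-3,0,0,0,0],[0,0,-3,0,0,0,0],[0,0,-2,0,0,0,0],[0,0,0,0,0,0,0],[0,0,0,0,0,0,0]]}}

```text
clock: 6.02
ee_pos: [0.4306, -0.1402, 0.1837]
ee_rot: [2.275, 2.165, -0.0]
contact_force: [0.1, -0.7, -1.8]
grip_width: 0.0219
```

```bash
python3 go.py r 0 -.265 .165
```

```text
t 6.0167 [ 0.4306 -0.1402  0.1837] yaw 1.521 turn z deg -0.0 tilt [ 0.001 -0.001] w 0.0219 F [ 0.1 -0.7 -1.8] q [-0.46  0.   -0.45  1.12 -0.    1.16]
turn needed deg [ 0.04  0.05 -0.03]
[0.0, -0.265, 0.165] shift cm [ 9.37 17.23  1.88]
```

{"api": "servo_tool", "payload": {"rows": [[0.8,1.5,0,0,0,0,0],[1.6,3,0,0,0,0,0],[1.6,3,0,0,0,0,0],[1.6,3,0,0,0,0,0],[1.6,3,0,0,0,0,0],[1.2,2.3,0,0,0,0,0],[0.5,1,0,0,0,0,0],[0,0,0,0,0,0,0],[0,0,0,0,0,0,0]]}}

```text
clock: 6.77
ee_pos: [0.6028, -0.0549, 0.171]
ee_rot: [-2.271, -2.154, 0.016]
contact_force: [-0.2, -0.4, -1.7]
grip_width: 0.0219
```

```bash
python3 go.py r 0 -.265 .165; python3 - <<'E'
from h import *
w=eyes.snapshot("wrist");save(w,"w2.png");t=eyes.snapshot("top");save(t,"t2.png")
from go import rail
a=cv2.resize(t["frame"][180:260,130:330],(800,320),interpolation=cv2.INTER_CUBIC)
cv2.imwrite("pics/c2.png",cv2.resize(np.vstack([w["frame"],cv2.resize(a,(640,256))]),(522,600))[:,:,::-1])
print([proj(w,rail(x,-.2,.108)).round(1).tolist() for x in(-.026,-.0135,.0135,.026)],[proj(w,rail(x,-.1,.108)).round(1).tolist() for x in(-.026,-.0135,.0135,.026)])
E
```

```text
t 6.7667 [ 0.6028 -0.0549  0.171 ] yaw 1.5175 turn z deg -0.2 tilt [-0.016  0.001] w 0.0219 F [-0.2 -0.4 -1.7] q [-0.2   0.29 -0.14  1.16 -0.    1.43]
turn needed deg [-0.89 -0.02 -0.23]
[0.0, -0.265, 0.165] shift cm [-0.    0.46  0.6 ]
[[280.0, 142.9], [303.9, 142.8], [355.7, 142.7], [379.7, 142.6]] [[272.6, -89.0], [300.7, -89.3], [361.7, -90.0], [390.0, -90.3]]
```

View pics/c2.png

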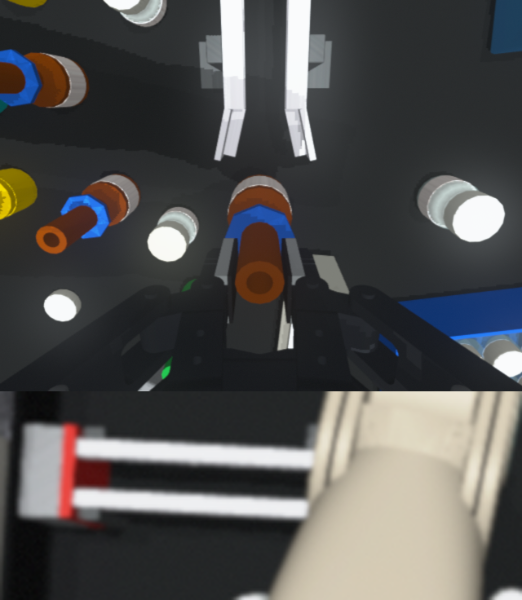

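{"api": "servo_tool", "payload": {"rows": [[0,0.2,0,-0.9,0,-0.2,0],[0,0,0,0,0,0,0],[0,0,0,0,0,0,0]]}}

```text
clock: 7.12
ee_pos: [0.6005, -0.0571, 0.1711]
ee_rot: [-2.279, -2.161, 0.001]
contact_force: [-0.3, 0.1, -1.2]
grip_width: 0.0223
```

```bash
cat > railm.py <<'E'
from go import *
from go import delta
w=eyes.snapshot("wrist");g=w["frame"].min(2).astype(int)
o=[]
for v in range(10,125,5):
    row=g[v,230:420]>170;e=np.nonzero(np.diff(row.astype(int)))[0]+231
    if len(e)==4: o.append([*[atz(w,x,v,.108)[0] for x in e],atz(w,325,v,.108)[1]])
o=np.array(o)
c=o[:,:4].mean(1);print(len(o),"widths mm",((o[:,3]-o[:,0]).mean()*1000).round(1),((o[:,2]-o[:,1]).mean()*1000).round(1))
p=np.polyfit(o[:,4],c,1);print("x=",p,"y range",o[[0,-1],4],"at y=0.01:",np.polyval(p,.01),"old",.0494*.01+.6101)
E
python3 go.py r 0 -.265 .165;python3 railm.py
```

```text
t 7.1167 [ 0.6005 -0.0571  0.1711] yaw 1.5174 turn z deg -0.2 tilt [-0.001  0.   ] w 0.0223 F [-0.3  0.1 -1.2] q [-0.2   0.28 -0.16  1.14 -0.    1.42]
turn needed deg [-0.06 -0.01 -0.24]
[0.0, -0.265, 0.165] shift cm [0.23 0.67 0.6 ]
23 widths mm 52.1 25.7
x= [0.04850433 0.60763645] y range [0.06866005 0.01894931] at y=0.01: 0.6081214974390072 old 0.610594
```

```bash
sed -i 's/\[.6204,.2095\]/[.6180,.2130]/' go.py; python3 go.py r 0 -.268 .1225
```

```text
t 7.1667 [ 0.6004 -0.0571  0.1711] yaw 1.5173 turn z deg -0.2 tilt [-0.001  0.   ] w 0.0218 F [-1.  -0.3 -1.3] q [-0.2   0.28 -0.16  1.14 -0.    1.42]
turn needed deg [-0.08 -0.   -0.24]
[0.0, -0.268, 0.1225] shift cm [0.27 0.43 4.86]
```

{"api": "servo_tool", "payload": {"rows": [[0,0.3,1.5,0,0,-0.2,0],[0,0.2,2,0,0,0,0],[0,0,1.2,0,0,0,0],[0,0,0,0,0,0,0],[0,0,0,0,0,0,0]]}}

```text
clock: 7.58
ee_pos: [0.6052, -0.0592, 0.1259]
ee_rot: [2.277, 2.16, 0.003]
contact_force: [-0.6, -0.0, -0.9]
grip_width: 0.0221
```

```bash
python3 go.py r 0 -.2 .1225
```

```text
t 7.5833 [ 0.6052 -0.0592  0.1259] yaw 1.5183 turn z deg -0.2 tilt [ 0.004 -0.001] w 0.0221 F [-0.6 -0.  -0.9] q [-0.2   0.32 -0.2   1.05 -0.    1.42]
turn needed deg [ 0.21  0.06 -0.18]
[0.0, -0.2, 0.1225] shift cm [ 7.25 -0.08  0.33]
```

{"api": "servo_tool", "payload": {"rows": [[0,-0.1,0.35,0.2,0,-0.2,0],[0.7,0,0,0,0,0,0],[0.7,0,0,0,0,0,0],[0.7,0,0,0,0,0,0],[0.7,0,0,0,0,0,0],[0.7,0,0,0,0,0,0],[0.7,0,0,0,0,0,0],[0,0,0,0,0,0,0]]}}

```text
clock: 8.25
ee_pos: [0.6083, -0.0123, 0.1261]
ee_rot: [2.271, 2.165, 0.005]
contact_force: [-0.1, 0.2, -1.2]
grip_width: 0.0221
```

```bash
python3 go.py r 0 -.18 .1225
```

```text
t 8.25 [ 0.6083 -0.0123  0.1261] yaw 1.5228 turn z deg 0.1 tilt [ 0.005 -0.001] w 0.0221 F [-0.1  0.2 -1.2] q [-0.13  0.32 -0.2   1.04 -0.    1.49]
turn needed deg [0.3  0.03 0.07]
[0.0, -0.18, 0.1225] shift cm [ 4.55 -0.14  0.35]
```

{"api": "servo_tool", "payload": {"rows": [[0,-0.14,0.4,0.3,0,0,0],[0,0,0.1,0,0,0,0],[0,0,0,0,0,0,0]]}}

```text
clock: 8.5
ee_pos: [0.6071, -0.0112, 0.1209]
ee_rot: [2.271, 2.169, -0.001]
contact_force: [-0.0, -0.4, -1.7]
grip_width: 0.0218
```

```bash
python3 go.py r 0 -.18 .1225; python3 railm.py
```

```text
t 8.5 [ 0.6071 -0.0112  0.1209] yaw 1.5246 turn z deg 0.2 tilt [ 0.    -0.001] w 0.0218 F [-0.  -0.4 -1.7] q [-0.12  0.32 -0.21  1.04 -0.    1.49]
turn needed deg [0.01 0.07 0.18]
[0.0, -0.18, 0.1225] shift cm [ 4.45 -0.   -0.16]
18 widths mm 51.8 26.0
x= [0.05538456 0.60736079] y range [0.09788114 0.06511386] at y=0.01: 0.6079146334133934 old 0.610594
```

{"api": "servo_tool", "payload": {"rows": [[0.6,0,-0.1,0,0,0.2,0],[0.7,0,0,0,0,0,0],[0.7,0,0,0,0,0,0],[0.7,0,0,0,0,0,0],[0.7,0,0,0,0,0,0],[0.7,0,0,0,0,0,0],[0,0,0,0,0,0,0]]}}

```text
clock: 9.13
ee_pos: [0.6091, 0.0332, 0.1217]
ee_rot: [-2.278, -2.163, 0.001]
contact_force: [-0.0, -0.3, -2.1]
grip_width: 0.0218
```

```bash
python3 go.py r 0 0 .1225
```

```text
t 9.1333 [0.6091 0.0332 0.1217] yaw 1.5187 turn z deg -0.2 tilt [-0.001 -0.   ] w 0.0218 F [-0.  -0.3 -2.1] q [-0.05  0.33 -0.2   1.04 -0.    1.57]
turn needed deg [-0.03  0.02 -0.16]
[0.0, 0.0, 0.1225] shift cm [18.   -0.05 -0.09]
```

{"api": "servo_tool", "payload": {"rows": [[1,0,0,0,0,-0.1,0],[1.3,0,0,0,0,0,0],[1.3,0,0,0,0,0,0],[1.3,0,0,0,0,0,0],[1.3,0,0,0,0,0,0],[1.3,0,0,0,0,0,0],[0.8,0,0,0,0,0,0],[0,0,0,0,0,0,0]]}}

```text
clock: 9.8
ee_pos: [0.6136, 0.127, 0.1217]
ee_rot: [-2.274, -2.167, -0.0]
contact_force: [0.3, -0.8, -1.5]
grip_width: 0.022
```

```bash
python3 go.py r 0 0 .1222
```

```text
t 9.8 [0.6136 0.127  0.1217] yaw 1.5228 turn z deg 0.1 tilt [-0.  0.] w 0.022 F [ 0.3 -0.8 -1.5] q [ 0.1   0.35 -0.16  1.06  0.    1.72]
turn needed deg [-0.01 -0.02  0.07]
[0.0, 0.0, 0.1222] shift cm [ 8.61  0.02 -0.05]
```

{"api": "servo_tool", "payload": {"rows": [[1,0,0,0,0,0,0],[1.3,0,0,0,0,0,0],[1.3,0,0,0,0,0,0],[1.3,0,0,0,0,0,0],[1.2,0,0,0,0,0,0],[0.7,0,0,0,0,0,0],[0.4,0,0,0,0,0,0],[0,0,0,0,0,0,0]]}}

```text
clock: 10.47
ee_pos: [0.6175, 0.2073, 0.1214]
ee_rot: [-2.273, -2.168, -0.0]
contact_force: [0.7, -0.9, -1.3]
grip_width: 0.022
```

```bash
python3 go.py r 0 0 .1222
```

```text
t 10.4667 [0.6175 0.2073 0.1214] yaw 1.5234 turn z deg 0.1 tilt [-0.  0.] w 0.022 F [ 0.7 -0.9 -1.3] q [ 0.22  0.39 -0.1   1.07  0.    1.84]
turn needed deg [-0.   -0.    0.11]
[0.0, 0.0, 0.1222] shift cm [ 0.57  0.03 -0.08]
```

Now I creep on to the stop.

{"api": "servo_tool", "payload": {"rows": [[0.3,0,0,0,0,0,0],[0.3,0,0,0,0,0,0],[0.3,0,0,0,0,0,0],[0.3,0,0,0,0,0,0],[0.3,0,0,0,0,0,0]]}}

```text
clock: 10.88
ee_pos: [0.6181, 0.2195, 0.1216]
ee_rot: [2.273, 2.161, -0.009]
contact_force: [-1.0, -5.8, 2.5]
grip_width: 0.0217
```

{"api": "servo_tool", "payload": {"rows": [[0.3,0,0,0,0,0,0],[0.3,0,0,0,0,0,0],[0.3,0,0,0,0,0,0]]}}

```text
clock: 11.13
ee_pos: [0.618, 0.2204, 0.1218]
ee_rot: [2.269, 2.147, -0.031]
contact_force: [-0.4, -7.8, 1.4]
grip_width: 0.0218
```

```bash
python3 go.py r 0 0 .1222
```

```text
t 11.1333 [0.618  0.2204 0.1218] yaw 1.5156 turn z deg -0.3 tilt [-0.002 -0.027] w 0.0218 F [-0.4 -7.8  1.4] q [ 0.26  0.41 -0.08  1.09 -0.03  1.88]
turn needed deg [-0.03  1.54 -0.34]
[0.0, 0.0, 0.1222] shift cm [-0.74  0.04 -0.02]
```

{"api": "servo_tool", "payload": {"rows": [[-0.25,0,0.1,0,1.6,-0.3,0],[0,0,0.1,0,0,0,0],[0,0,0,0,0,0,0]]}}

```text
clock: 11.38
ee_pos: [0.6178, 0.2167, 0.1196]
ee_rot: [-2.276, -2.162, -0.001]
contact_force: [0.5, -0.7, -1.7]
grip_width: 0.0218
```

```bash
python3 go.py r 0 0 .1200
```

```text
t 11.3833 [0.6178 0.2167 0.1196] yaw 1.5196 turn z deg -0.1 tilt [-0.001  0.002] w 0.0218 F [ 0.5 -0.7 -1.7] q [ 0.24  0.4  -0.1   1.07  0.    1.86]
turn needed deg [-0.05 -0.11 -0.11]
[0.0, 0.0, 0.12] shift cm [-0.37  0.04 -0.05]
```

{"api": "servo_tool", "payload": {"rows": [[0,0,0,0,0,0,5],[0,0,0,0,0,0,5],[0,0,0,0,0,0,5],[0,0,0,0,0,0,5],[0,0,-1,0,0,0,5],[0,0,-3,0,0,0,5],[0,0,-3,0,0,0,5],[0,0,-1,0,0,0,5],[0,0,0,0,0,0,5]]}}

```text
clock: 12.13
ee_pos: [0.6177, 0.2195, 0.2041]
ee_rot: [-2.27, -2.161, -0.008]
contact_force: [0.1, -0.7, 0.5]
grip_width: 0.0499
```

```bash
sed -i 's/\[.6180,.2130\]/[.6182,.2175]/' go.py; python3 go.py w .448 -.09 .19; python3 - <<'E'
from h import *
s=eyes.snapshot("side")
cv2.imwrite("pics/s3.png",cv2.resize(s["frame"][110:350,150:450],(750,600),interpolation=cv2.INTER_CUBIC)[:,:,::-1])
E
```

```text
t 12.1333 [0.6177 0.2195 0.2041] yaw 1.5215 turn z deg -0.0 tilt [-0.001  0.009] w 0.0499 F [ 0.1 -0.7  0.5] q [0.24 0.34 0.01 1.23 0.01 1.86]
turn needed deg [-0.09 -0.5  -0.  ]
[0.448, -0.09, 0.19] shift cm [-31.76 -15.42   1.16]
```

View pics/s3.png

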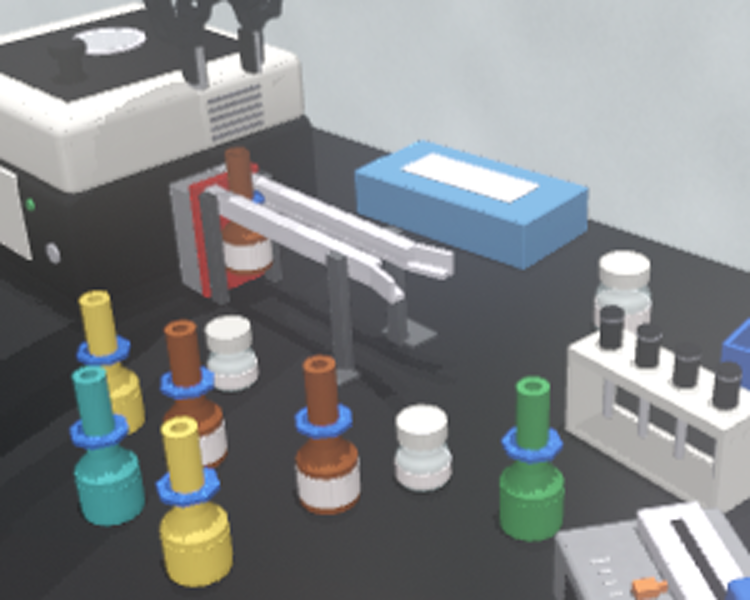

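The first bottle hangs upright at the red stop (crop 240,200). Next is the middle amber bottle.

{"api": "servo_tool", "payload": {"rows": [[-1.5,-0.7,0,0,-0.5,0,5],[-3.5,-1.7,0,0,0,0,5],[-3.7,-1.8,0,0,0,0,5],[-3.7,-1.8,0,0,0,0,5],[-3.7,-1.8,0,0,0,0,5],[-3.7,-1.8,0,0,0,0,5],[-3.7,-1.8,0,0,0,0,5],[-3.7,-1.8,0,0,0,0,5],[-2.5,-1.2,0,0,0,0,5],[-1,-0.5,0,0,0,0,5],[0,0,0,0,0,0,5],[0,0,0,0,0,0,5]]}}

```text
clock: 13.18
ee_pos: [0.4343, -0.0841, 0.1846]
ee_rot: [-2.259, -2.153, 0.035]
contact_force: [0.1, -0.5, 0.4]
grip_width: 0.05
```

```bash
python3 go.py w .448 -.0705 .15;python3 mouth.py .448 -.0705 .112
```

```text
t 13.1833 [ 0.4343 -0.0841  0.1846] yaw 1.523 turn z deg 0.1 tilt [-0.031 -0.   ] w 0.05 F [ 0.1 -0.5  0.4] q [-0.33  0.   -0.45  1.15 -0.01  1.29]
turn needed deg [-1.75  0.11  0.08]
[0.448, -0.0705, 0.15] shift cm [1.43 1.41 3.42]
pred px 345.4 230.8
[260.   2. 327.  80.] 0.98
[408. 300. 467. 365.] 0.8
[316. 166. 372. 242.] 0.75
[147. 160. 238. 233.] 0.56
bright amber [269   0  25  25 479] [280.8  11.2] [0.4189 0.0445]
bright amber [268   9  38  36 194] [290.   30.3] [0.4228 0.0358]
bright amber [267  27  59  47 476] [304.2  61. ] [0.4292 0.0213]
bright amber [317 172  54  27 420] [341.6 180.4] [ 0.4466 -0.0409]
bright amber [ 331  195   37   50 1396] [347.6 220.9] [ 0.4494 -0.0646]
```

{"api": "servo_tool", "payload": {"rows": [[1.2,1.2,0,-1.7,0,0,5],[0.2,0.2,0,0,0,0,5],[0,0,1,0,0,0,5],[0,0,0,0,0,0,5]]}}

```text
clock: 13.62
ee_pos: [0.4512, -0.0671, 0.1728]
ee_rot: [2.265, 2.176, -0.003]
contact_force: [-1.7, 0.5, -0.8]
grip_width: 0.05
```

```bash
python3 go.py w .448 -.0705 .086;python3 mouth.py .448 -.0705 .112
```

```text
t 13.6167 [ 0.4512 -0.0671  0.1728] yaw 1.5309 turn z deg 0.5 tilt [-0.001 -0.002] w 0.05 F [-1.7  0.5 -0.8] q [-0.29  0.02 -0.46  1.1  -0.    1.32]
turn needed deg [-0.06  0.1   0.54]
[0.448, -0.0705, 0.086] shift cm [-0.34 -0.3   8.69]
pred px 314.2 266.4
[106. 180. 211. 270.] 0.97
[ 58.  31. 196. 112.] 0.87
[287. 188. 347. 280.] 0.83
[226.  18. 298. 105.] 0.57
[376. 343. 388. 379.] 0.53
bright amber [221  19  33  39  86] [229.4  33.7] [0.4127 0.0499]
bright amber [232  31  26  28 549] [244.4  44.6] [0.4194 0.045 ]
bright amber [242  35  31  38 141] [261.2  56.9] [0.4269 0.0393]
bright amber [255  44  43  55 395] [284.   80.6] [0.4373 0.0283]
bright amber [290 197  58  30 612] [318. 208.] [ 0.4515 -0.0365]
bright amber [ 299  225   39   55 1623] [318.  253.3] [ 0.4505 -0.0627]
```

{"api": "servo_tool", "payload": {"rows": [[-0.1,0,2,0,0,0.5,5],[0,0,2.5,0,0,0,5],[0,0,2,0,0,0,5],[0,0,1.2,0,0,0,5],[0,0,0,0,0,0,5]]}}

```text
clock: 14.13
ee_pos: [0.4555, -0.0702, 0.0969]
ee_rot: [2.269, 2.161, 0.001]
contact_force: [-0.6, 0.4, -0.1]
grip_width: 0.0504
```

```bash
python3 go.py w .4505 -.068 .088
```

```text
t 14.1333 [ 0.4555 -0.0702  0.0969] yaw 1.5223 turn z deg 0.0 tilt [ 0.006 -0.005] w 0.0504 F [-0.6  0.4 -0.1] q [-0.29  0.1  -0.55  0.91 -0.    1.33]
turn needed deg [0.37 0.28 0.05]
[0.4505, -0.068, 0.088] shift cm [ 0.2  -0.51  0.89]
```

{"api": "servo_tool", "payload": {"rows": [[0.2,-0.5,0.8,0.4,0.3,0,5],[0,0,0,0,0,0,5],[0,0,0,0,0,0,5]]}}

```text
clock: 14.38
ee_pos: [0.4505, -0.0681, 0.0889]
ee_rot: [-2.273, -2.166, 0.001]
contact_force: [0.4, 0.3, -1.6]
grip_width: 0.0499
```

```bash
python3 go.py w .4505 -.068 .088
```

```text
t 14.3833 [ 0.4505 -0.0681  0.0889] yaw 1.5223 turn z deg 0.0 tilt [-0.002  0.001] w 0.0499 F [ 0.4  0.3 -1.6] q [-0.29  0.11 -0.56  0.9   0.    1.33]
turn needed deg [-0.1  -0.04  0.04]
[0.4505, -0.068, 0.088] shift cm [ 0.01 -0.    0.09]
```

{"api": "servo_tool", "payload": {"rows": [[0,0,0,0,0,0,0],[0,0,0,0,0,0,0],[0,0,0,0,0,0,0],[0,0,0,0,0,0,0],[0,0,0,0,0,0,0],[0,0,0,0,0,0,0],[0,0,0,0,0,0,0]]}}

```text
clock: 14.97
ee_pos: [0.4529, -0.0689, 0.092]
ee_rot: [2.272, 2.165, 0.003]
contact_force: [0.1, -0.6, -0.9]
grip_width: 0.0208
```

{"api": "servo_tool", "payload": {"rows": [[0,0,-1,0,0,0,0],[0,0,-3,0,0,0,0],[0,0,-3,0,0,0,0],[0,0,0,0,0,0,0],[0.2,1.5,0,0,0,0,0],[0.2,2.5,0,0,0,0,0],[0.2,3,0,0,0,0,0],[0.2,3,0,0,0,0,0],[0.2,2.5,0,0,0,0,0],[0.1,1.2,0,0,0,0,0],[0,0.7,0,0,0,0,0],[0,0,0,0,0,0,0],[0,0,0,0,0,0,0]]}}

```text
clock: 16.05
ee_pos: [0.6002, -0.0637, 0.1681]
ee_rot: [2.274, 2.165, 0.001]
contact_force: [-0.4, 0.7, -1.2]
grip_width: 0.0211
```

```bash
python3 go.py r 0 -.268 .1225; python3 railm.py
```

```text
t 16.05 [ 0.6002 -0.0637  0.1681] yaw 1.5218 turn z deg 0.0 tilt [ 0.002 -0.001] w 0.0211 F [-0.4  0.7 -1.2] q [-0.21  0.28 -0.16  1.13 -0.    1.41]
turn needed deg [0.1  0.03 0.01]
[0.0, -0.268, 0.1225] shift cm [1.37 0.4  4.56]
22 widths mm 52.0 26.1
x= [0.05037291 0.60763884] y range [0.0613746  0.01478345] at y=0.01: 0.6081425713856967 old 0.610594
```

{"api": "servo_tool", "payload": {"rows": [[0.6,0.2,1.5,0,0,0,0],[0.6,0.2,1.8,0,0,0,0],[0,0,0.9,0,0,0,0],[0,0,0,0,0,0,0],[0,0,0,0,0,0,0]]}}

```text
clock: 16.52
ee_pos: [0.5997, -0.0522, 0.1263]
ee_rot: [2.277, 2.164, -0.002]
contact_force: [0.7, 0.3, -0.9]
grip_width: 0.0213
```

```bash
python3 go.py r 0 -.225 .1235
```

```text
t 16.5167 [ 0.5997 -0.0522  0.1263] yaw 1.52 turn z deg -0.1 tilt [-0.    -0.001] w 0.0213 F [ 0.7  0.3 -0.9] q [-0.19  0.31 -0.21  1.05 -0.    1.43]
turn needed deg [-0.02  0.07 -0.09]
[0.0, -0.225, 0.1235] shift cm [4.53 0.51 0.27]
```

{"api": "servo_tool", "payload": {"rows": [[0,0.5,0.2,0,0,0,0],[0,0.1,0.1,0,0,0,0],[0.8,0,0,0,0,0,0],[0.8,0,0,0,0,0,0],[0.8,0,0,0,0,0,0],[0.8,0,0,0,0,0,0],[0,0,0,0,0,0,0]]}}

```text
clock: 17.1
ee_pos: [0.6091, -0.0186, 0.1267]
ee_rot: [2.276, 2.159, 0.003]
contact_force: [0.2, 0.1, -1.8]
grip_width: 0.0211
```

```bash
python3 go.py r 0 -.18 .1235
```

```text
t 17.1 [ 0.6091 -0.0186  0.1267] yaw 1.5181 turn z deg -0.2 tilt [ 0.004 -0.002] w 0.0211 F [ 0.2  0.1 -1.8] q [-0.14  0.32 -0.2   1.05 -0.    1.49]
turn needed deg [ 0.24  0.07 -0.19]
[0.0, -0.18, 0.1235] shift cm [ 5.63 -0.28  0.31]
```

{"api": "servo_tool", "payload": {"rows": [[0,-0.28,0.3,0.2,0,-0.2,0],[0,0,0.1,0,0,0,0],[0,0,0,0,0,0,0]]}}

```text
clock: 17.35
ee_pos: [0.6064, -0.017, 0.1228]
ee_rot: [2.271, 2.168, -0.001]
contact_force: [-0.3, -0.4, -0.7]
grip_width: 0.0214
```

```bash
python3 go.py r 0 -.18 .1235
```

```text
t 17.35 [ 0.6064 -0.017   0.1228] yaw 1.5244 turn z deg 0.2 tilt [ 0.001 -0.002] w 0.0214 F [-0.3 -0.4 -0.7] q [-0.13  0.32 -0.21  1.04 -0.    1.48]
turn needed deg [0.06 0.11 0.17]
[0.0, -0.18, 0.1235] shift cm [ 5.48  0.04 -0.08]
```

{"api": "servo_tool", "payload": {"rows": [[0.6,0,-0.05,0,0,0.2,0],[0.8,0,0,0,0,0,0],[0.8,0,0,0,0,0,0],[0.8,0,0,0,0,0,0],[0.8,0,0,0,0,0,0],[0.8,0,0,0,0,0,0],[0,0,0,0,0,0,0]]}}

```text
clock: 17.93
ee_pos: [0.6085, 0.0334, 0.1228]
ee_rot: [2.277, 2.163, -0.001]
contact_force: [-0.9, 0.1, -0.9]
grip_width: 0.0211
```

```bash
python3 go.py r 0 -.044 .1235
```

```text
t 17.9333 [0.6085 0.0334 0.1228] yaw 1.5193 turn z deg -0.1 tilt [ 0.    -0.001] w 0.0211 F [-0.9  0.1 -0.9] q [-0.05  0.32 -0.2   1.05 -0.    1.57]
turn needed deg [ 0.02  0.06 -0.13]
[0.0, -0.044, 0.1235] shift cm [14.04  0.03 -0.09]
```

{"api": "servo_tool", "payload": {"rows": [[1,0,0,0,0,-0.1,0],[1.3,0,0,0,0,0,0],[1.3,0,0,0,0,0,0],[1.3,0,0,0,0,0,0],[1.3,0,0,0,0,0,0],[1.3,0,0,0,0,0,0],[1.3,0,0,0,0,0,0],[1.3,0,0,0,0,0,0],[1,0,0,0,0,0,0],[0.6,0,0,0,0,0,0],[0,0,0,0,0,0,0]]}}

```text
clock: 18.85
ee_pos: [0.6148, 0.1655, 0.1226]
ee_rot: [2.272, 2.169, 0.0]
contact_force: [0.4, -0.4, -0.6]
grip_width: 0.0209
```

```bash
python3 go.py r 0 -.044 .1235
```

```text
t 18.85 [0.6148 0.1655 0.1226] yaw 1.5243 turn z deg 0.2 tilt [ 0.001 -0.   ] w 0.0209 F [ 0.4 -0.4 -0.6] q [ 0.16  0.37 -0.14  1.06 -0.    1.78]
turn needed deg [0.05 0.03 0.16]
[0.0, -0.044, 0.1235] shift cm [ 0.81  0.09 -0.09]
```

{"api": "servo_tool", "payload": {"rows": [[0.3,0,0,0,0,0.1,0],[0.3,0,0,0,0,0,0],[0.3,0,0,0,0,0,0],[0.2,0,0,0,0,0,0],[0.2,0,0,0,0,0,0]]}}

```text
clock: 19.27
ee_pos: [0.6154, 0.174, 0.123]
ee_rot: [2.272, 2.157, -0.013]
contact_force: [-0.9, -4.3, 0.7]
grip_width: 0.0215
```

```bash
python3 go.py r 0 -.044 .1235
```

```text
t 19.2667 [0.6154 0.174  0.123 ] yaw 1.5187 turn z deg -0.2 tilt [ 0.    -0.012] w 0.0215 F [-0.9 -4.3  0.7] q [ 0.18  0.38 -0.13  1.07 -0.01  1.8 ]
turn needed deg [ 0.05  0.7  -0.16]
[0.0, -0.044, 0.1235] shift cm [-0.04  0.07 -0.05]
```

{"api": "servo_tool", "payload": {"rows": [[0.3,0,0,0,0.7,0,0],[0.3,0,0,0,0,0,0],[0.3,0,0,0,0,0,0]]}}

```text
clock: 19.52
ee_pos: [0.6154, 0.1781, 0.1235]
ee_rot: [2.278, 2.154, -0.01]
contact_force: [-0.0, -4.5, 3.7]
grip_width: 0.0212
```

```bash
python3 go.py r 0 -.044 .1210
```

```text
t 19.5167 [0.6154 0.1781 0.1235] yaw 1.5147 turn z deg -0.4 tilt [-0.    -0.009] w 0.0212 F [-0.  -4.5  3.7] q [ 0.18  0.38 -0.12  1.07 -0.01  1.81]
turn needed deg [ 0.01  0.51 -0.39]
[0.0, -0.044, 0.121] shift cm [-0.45  0.09  0.26]
```

{"api": "servo_tool", "payload": {"rows": [[-0.1,0.05,0.15,0,0.5,-0.3,0],[0,0,0.1,0,0,0,0],[0,0,0,0,0,0,0]]}}

```text
clock: 19.77
ee_pos: [0.6161, 0.1764, 0.1214]
ee_rot: [-2.278, -2.163, -0.002]
contact_force: [-0.7, -1.6, 0.2]
grip_width: 0.0208
```

```bash
python3 go.py r 0 -.044 .1210
```

```text
t 19.7667 [0.6161 0.1764 0.1214] yaw 1.519 turn z deg -0.1 tilt [0.    0.002] w 0.0208 F [-0.7 -1.6  0.2] q [ 0.18  0.38 -0.13  1.06  0.    1.8 ]
turn needed deg [ 0.02 -0.1  -0.14]
[0.0, -0.044, 0.121] shift cm [-0.28  0.01  0.04]
```

{"api": "servo_tool", "payload": {"rows": [[0,0,0,0,0,0,5],[0,0,0,0,0,0,5],[0,0,0,0,0,0,5],[0,0,0,0,0,0,5],[0,0,-1,0,0,0,5],[0,0,-3,0,0,0,5],[0,0,-3,0,0,0,5],[0,0,-1,0,0,0,5],[0,0,0,0,0,0,5],[-3,-2,0,0,0,0,5],[-3.5,-3.5,0,0,0,0,5],[-3.5,-3.5,0,0,0,0,5],[-3.5,-3.5,0,0,0,0,5],[-2.5,-3.5,0,0,0,0,5],[0,-2,0,0,0,0,5],[0,0,0,0,0,0,5],[0,0,0,0,0,0,5]]}}

```text
clock: 21.18
ee_pos: [0.4362, 0.0392, 0.1952]
ee_rot: [-2.265, -2.161, -0.016]
contact_force: [0.3, -0.1, 0.7]
grip_width: 0.0502
```

```bash
python3 go.py w .42 .036 .16; python3 mouth.py .42 .036 .112; python3 - <<'E'
from h import *
t=eyes.snapshot("top");s=eyes.snapshot("side")
a=cv2.resize(t["frame"][180:250,130:290],(800,350),interpolation=cv2.INTER_CUBIC);w=cv2.imread("pics/m_last.png")[:,:,::-1]
b=cv2.resize(s["frame"][130:290,180:360],(281,250),interpolation=cv2.INTER_CUBIC)
cv2.imwrite("pics/c4.png",np.vstack([a,np.hstack([cv2.resize(w,(333,250)),b,np.zeros((250,800-614,3),np.uint8)])])[:,:,::-1])
E
```

```text
t 21.1833 [0.4362 0.0392 0.1952] yaw 1.5238 turn z deg 0.1 tilt [0.    0.015] w 0.0502 F [ 0.3 -0.1  0.7] q [-0.07 -0.04 -0.46  1.15  0.01  1.55]
turn needed deg [-0.03 -0.85  0.13]
[0.42, 0.036, 0.16] shift cm [-0.45 -1.6   3.51]
pred px 293.8 255.8
[151. 188. 234. 270.] 0.92
[528.   3. 639.  68.] 0.87
[270. 182. 326. 259.] 0.62
[185. 291. 235. 354.] 0.62
[236.  71. 305. 133.] 0.6
[388. 416. 394. 425.] 0.53
bright amber [556   0  19  47 519] [563.9  18.5] [0.5709 0.1617]
bright amber [272 188  52  33 446] [301.1 197.2] [0.4267 0.0729]
bright amber [274 225  34  33 662] [291.2 240.6] [0.419  0.0461]
```

View pics/c4.png

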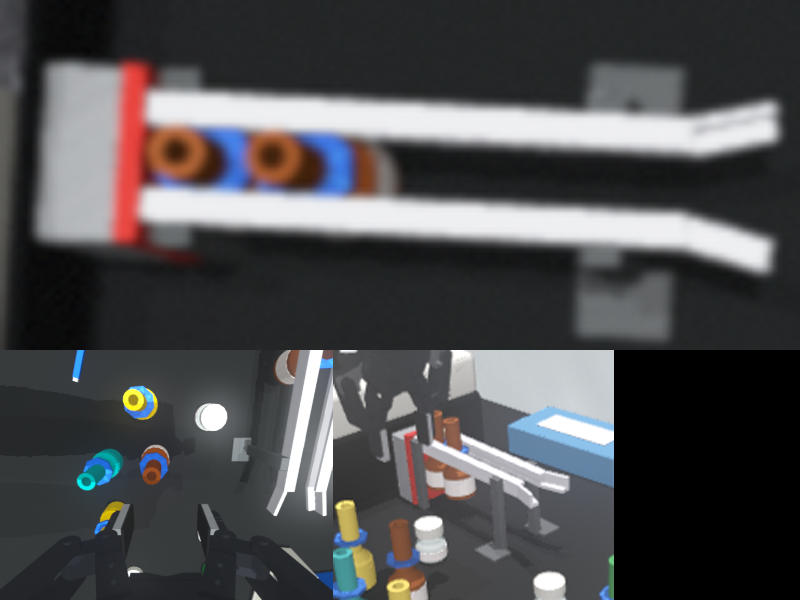

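{"api": "servo_tool", "payload": {"rows": [[0.4,-1.4,0.5,0,-0.8,0.1,5],[0,-0.2,1.5,0,0,0,5],[0,0,0,0,0,0,5]]}}

```text
clock: 21.63
ee_pos: [0.4279, 0.0457, 0.1766]
ee_rot: [2.268, 2.169, 0.006]
contact_force: [-0.2, 0.2, -0.3]
grip_width: 0.0501
```

```bash
python3 go.py w .419 .044 .088; python3 mouth.py .419 .044 .112
```

```text
t 21.6333 [0.4279 0.0457 0.1766] yaw 1.5258 turn z deg 0.2 tilt [0.005 0.   ] w 0.0501 F [-0.2  0.2 -0.3] q [-0.04 -0.04 -0.5   1.1   0.    1.57]
turn needed deg [ 0.3  -0.04  0.25]
[0.419, 0.044, 0.088] shift cm [-0.21 -0.93  8.86]
pred px 303.6 261.8
[279. 189. 334. 279.] 0.79
[553.   0. 612.  70.] 0.63
[241.  72. 316. 140.] 0.61
[148. 196. 237. 289.] 0.56
[460.   1. 640. 340.] 0.4
bright amber [ 584    0   30   52 1022] [597.7  21.3] [0.5678 0.1614]
bright amber [554  13  19  55  94] [559.5  43.9] [0.5508 0.1523]
bright amber [279 197  57  35 590] [308.2 207.2] [0.4234 0.0761]
bright amber [ 286  224   37   54 1584] [304.6 251.2] [0.42   0.0505]
```

{"api": "servo_tool", "payload": {"rows": [[-0.1,-0.8,1,0.3,0,0.2,5],[0,0,2.5,0,0,0,5],[0,0,2.5,0,0,0,5],[0,0,1.3,0,0,0,5],[0,0,0,0,0,0,5]]}}

```text
clock: 22.15
ee_pos: [0.4275, 0.0448, 0.1063]
ee_rot: [2.269, 2.161, 0.014]
contact_force: [-0.2, 0.2, -0.3]
grip_width: 0.0501
```

```bash
python3 go.py w .42 .0445 .088
```

```text
t 22.15 [0.4275 0.0448 0.1063] yaw 1.5222 turn z deg 0.0 tilt [0.012 0.   ] w 0.0501 F [-0.2  0.2 -0.3] q [-0.05  0.03 -0.6   0.93  0.    1.57]
turn needed deg [ 0.71 -0.05  0.04]
[0.42, 0.0445, 0.088] shift cm [-0.07 -0.77  1.82]
```

{"api": "servo_tool", "payload": {"rows": [[-0.1,-0.7,0.6,0.7,0,0,5],[0,-0.2,1,0,0,0,5],[0,0,0,0,0,0,5],[0,0,0,0,0,0,5]]}}

```text
clock: 22.48
ee_pos: [0.4184, 0.0439, 0.0906]
ee_rot: [-2.274, -2.165, 0.001]
contact_force: [0.2, 0.1, -0.5]
grip_width: 0.0496
```

```bash
python3 go.py w .42 .0445 .088
```

```text
t 22.4833 [0.4184 0.0439 0.0906] yaw 1.5219 turn z deg 0.0 tilt [-0.001  0.001] w 0.0496 F [ 0.2  0.1 -0.5] q [-0.05  0.04 -0.63  0.9   0.    1.57]
turn needed deg [-0.08 -0.05  0.02]
[0.42, 0.0445, 0.088] shift cm [0.07 0.16 0.26]
```

{"api": "servo_tool", "payload": {"rows": [[0,0.15,0.2,0,0,0,0],[0,0,0,0,0,0,0],[0,0,0,0,0,0,0],[0,0,0,0,0,0,0],[0,0,0,0,0,0,0],[0,0,0,0,0,0,0]]}}

```text
clock: 22.98
ee_pos: [0.4223, 0.0436, 0.0914]
ee_rot: [2.274, 2.165, 0.004]
contact_force: [0.0, 0.3, -1.1]
grip_width: 0.0213
```

{"api": "servo_tool", "payload": {"rows": [[0,0,-1,0,0,0,0],[0,0,-3,0,0,0,0],[0,0,-3,0,0,0,0],[0,0,0,0,0,0,0],[-0.9,1.5,0,0,0,0,0],[-1.6,3,0,0,0,0,0],[-1.7,3,0,0,0,0,0],[-1.7,3,0,0,0,0,0],[-1.7,3,0,0,0,0,0],[-1.5,2.3,0,0,0,0,0],[-0.8,1.3,0,0,0,0,0],[0,0,0,0,0,0,0],[0,0,0,0,0,0,0]]}}

```text
clock: 24.07
ee_pos: [0.5919, -0.0678, 0.1653]
ee_rot: [-2.272, -2.169, -0.002]
contact_force: [-0.3, 0.2, -1.7]
grip_width: 0.0214
```

```bash
python3 go.py r 0 -.268 .1235; python3 railm.py
```

```text
t 24.0667 [ 0.5919 -0.0678  0.1653] yaw 1.5246 turn z deg 0.2 tilt [0.001 0.001] w 0.0214 F [-0.3  0.2 -1.7] q [-0.22  0.27 -0.18  1.12  0.    1.39]
turn needed deg [ 0.04 -0.07  0.18]
[0.0, -0.268, 0.1235] shift cm [1.82 1.22 4.18]
20 widths mm 52.0 26.5
x= [0.05458345 0.60753529] y range [0.05668837 0.0153871 ] at y=0.01: 0.608081126157067 old 0.610594
```

{"api": "servo_tool", "payload": {"rows": [[0.5,0.6,1.3,0,0,0.2,0],[0.5,0.5,1.8,0,0,0,0],[0.3,0.2,1,0,0,0,0],[0,0,0,0,0,0,0],[0,0,0,0,0,0,0]]}}

```text
clock: 24.53
ee_pos: [0.6014, -0.0504, 0.1208]
ee_rot: [-2.27, -2.166, 0.0]
contact_force: [-0.2, 0.5, -1.7]
grip_width: 0.0218
```

```bash
python3 go.py r 0 -.235 .1235
```

```text
t 24.5333 [ 0.6014 -0.0504  0.1208] yaw 1.5236 turn z deg 0.1 tilt [-0.003  0.003] w 0.0218 F [-0.2  0.5 -1.7] q [-0.19  0.32 -0.21  1.04  0.    1.43]
turn needed deg [-0.17 -0.14  0.12]
[0.0, -0.235, 0.1235] shift cm [ 3.34  0.36 -0.26]
```

{"api": "servo_tool", "payload": {"rows": [[0,0.3,-0.2,-0.1,0,0.1,0],[0,0.1,0,0,0,0,0],[0.8,0,0,0,0,0,0],[0.8,0,0,0,0,0,0],[0.8,0,0,0,0,0,0],[0.8,0,0,0,0,0,0],[0,0,0,0,0,0,0]]}}

```text
clock: 25.12
ee_pos: [0.6075, -0.0147, 0.1257]
ee_rot: [-2.274, -2.166, -0.005]
contact_force: [0.3, 0.5, -2.2]
grip_width: 0.0212
```

```bash
python3 go.py r 0 -.18 .1235
```

```text
t 25.1167 [ 0.6075 -0.0147  0.1257] yaw 1.5219 turn z deg 0.0 tilt [0.002 0.003] w 0.0212 F [ 0.3  0.5 -2.2] q [-0.13  0.32 -0.2   1.05  0.    1.49]
turn needed deg [ 0.1  -0.17  0.02]
[0.0, -0.18, 0.1235] shift cm [ 5.25 -0.07  0.23]
```

{"api": "servo_tool", "payload": {"rows": [[0,-0.07,0.2,0.1,-0.1,0,0],[0,0,0.05,0,0,0,0],[0.6,0,0,0,0,0,0],[0.8,0,0,0,0,0,0],[0.8,0,0,0,0,0,0],[0.8,0,0,0,0,0,0],[0,0,0,0,0,0,0]]}}

```text
clock: 25.7
ee_pos: [0.6083, 0.0188, 0.1231]
ee_rot: [-2.274, -2.166, -0.001]
contact_force: [-0.2, 0.9, -0.8]
grip_width: 0.0211
```

```bash
python3 go.py r 0 -.088 .1235
```

```text
t 25.7 [0.6083 0.0188 0.1231] yaw 1.5222 turn z deg 0.0 tilt [-0.     0.001] w 0.0211 F [-0.2  0.9 -0.8] q [-0.08  0.32 -0.2   1.05  0.    1.54]
turn needed deg [-0.01 -0.06  0.04]
[0.0, -0.088, 0.1235] shift cm [11.1   0.02 -0.03]
```

{"api": "servo_tool", "payload": {"rows": [[0.8,0,0,0,0,0,0],[1.3,0,0,0,0,0,0],[1.3,0,0,0,0,0,0],[1.3,0,0,0,0,0,0],[1.3,0,0,0,0,0,0],[1.3,0,0,0,0,0,0],[1.1,0,0,0,0,0,0],[0.6,0,0,0,0,0,0],[0,0,0,0,0,0,0]]}}

```text
clock: 26.45
ee_pos: [0.613, 0.1208, 0.1232]
ee_rot: [-2.271, -2.169, -0.002]
contact_force: [0.3, 0.2, -1.7]
grip_width: 0.0212
```

```bash
python3 go.py r 0 -.088 .1235
```

```text
t 26.45 [0.613  0.1208 0.1232] yaw 1.525 turn z deg 0.2 tilt [0.    0.002] w 0.0212 F [ 0.3  0.2 -1.7] q [ 0.09  0.35 -0.17  1.06  0.    1.71]
turn needed deg [ 0.02 -0.1   0.2 ]
[0.0, -0.088, 0.1235] shift cm [ 0.89  0.04 -0.03]
```

{"api": "servo_tool", "payload": {"rows": [[0.3,0,0,0,0,0.1,0],[0.3,0,0,0,0,0,0],[0.3,0,0,0,0,0,0],[0.2,0,0,0,0,0,0]]}}

```text
clock: 26.78
ee_pos: [0.6134, 0.1289, 0.1228]
ee_rot: [2.272, 2.162, -0.009]
contact_force: [-1.0, -4.8, 0.4]
grip_width: 0.0215
```

{"api": "servo_tool", "payload": {"rows": [[0.2,0,0,0,0,0,0],[0.2,0,0,0,0,0,0]]}}

```text
clock: 26.95
ee_pos: [0.6134, 0.1299, 0.1231]
ee_rot: [2.272, 2.156, -0.016]
contact_force: [-1.3, -5.5, -0.6]
grip_width: 0.0213
```

```bash
python3 go.py r 0 -.088 .1215; python3 - <<'E'
from h import *
t=eyes.snapshot("top");s=eyes.snapshot("side")
b=cv2.resize(s["frame"][150:260,190:330],(764,600),interpolation=cv2.INTER_CUBIC)
cv2.imwrite("pics/c5.png",b[:,:,::-1])
E
```

```text
t 26.95 [0.6134 0.1299 0.1231] yaw 1.5187 turn z deg -0.2 tilt [-0.001 -0.014] w 0.0213 F [-1.3 -5.5 -0.6] q [ 0.11  0.36 -0.16  1.06 -0.01  1.73]
turn needed deg [-0.01  0.8  -0.16]
[0.0, -0.088, 0.1215] shift cm [-0.02  0.04  0.16]
```

View pics/c5.png

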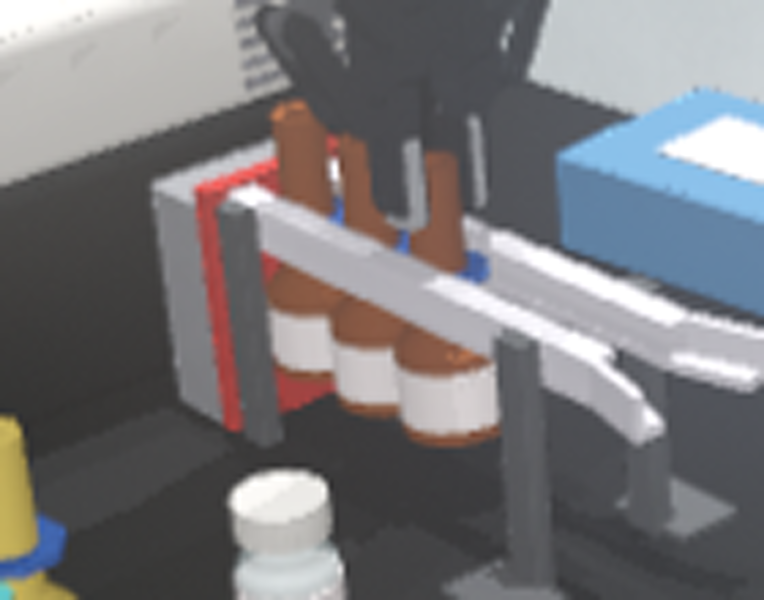

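{"api": "servo_tool", "payload": {"rows": [[-0.1,0.03,0.15,0,0.8,-0.2,0],[0,0,0.1,0,0,0,0],[0,0,0,0,0,0,0],[0,0,0,0,0,0,5],[0,0,0,0,0,0,5],[0,0,0,0,0,0,5],[0,0,0,0,0,0,5],[0,0,-1,0,0,0,5],[0,0,-3,0,0,0,5],[0,0,-3,0,0,0,5],[0,0,-3,0,0,0,5],[0,0,-2,0,0,0,5],[-3,0,-1,0,0,0,5],[-3,0,0,0,0,0,5],[-2,0,0,0,0,0,5],[0,0,0,0,0,0,5],[0,0,0,0,0,0,5]]}}

```text
clock: 28.47
ee_pos: [0.6125, 0.0524, 0.2651]
ee_rot: [-2.263, -2.171, -0.032]
contact_force: [0.5, 0.6, 0.1]
grip_width: 0.0503
```

```bash
python3 go.py r 0 -.088 .2215; python3 mouth.py .614 .13 .142
```

```text
t 28.4667 [0.6125 0.0524 0.2651] yaw 1.5293 turn z deg 0.4 tilt [0.011 0.018] w 0.0503 F [0.5 0.6 0.1] q [-0.03  0.24 -0.01  1.32  0.02  1.58]
turn needed deg [ 0.57 -1.08  0.44]
[0.0, -0.088, 0.2215] shift cm [ 7.63 -0.23  4.5 ]
pred px 314.9 121.2
[294.   0. 336.  42.] 0.95
[ 20. 105. 134. 156.] 0.85
[241. 378. 274. 432.] 0.82
[  2. 283. 103. 366.] 0.67
[299.  32. 333. 102.] 0.57
bright amber [297  29  33  40 807] [313.2  48.6] [0.6149 0.1741]
bright amber [299  89  30   9 124] [313.4  93.7] [0.6138 0.1472]
bright amber [298 106  31  33 535] [312.8 122.4] [0.6126 0.1292]
```

View pics/m_last.png

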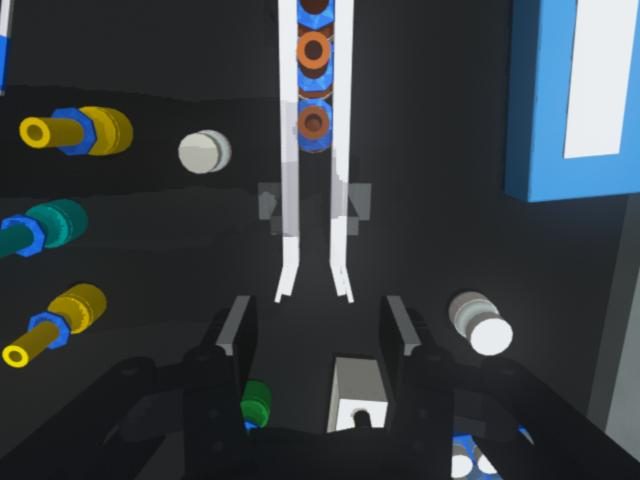

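{"api": "servo_tool", "payload": {"rows": [[-2,0,0,0.5,-1,0.4,5],[-3.5,0.2,0,0,0,0,5],[-3.7,0.2,0.2,0,0,0,5],[-3.7,0.2,0.6,0,0,0,5],[-3.7,0.2,0.6,0,0,0,5],[-3,0.4,0.6,0,0,0,5],[-1.5,0.4,0.6,0,0,0,5],[0,0,0,0,0,0,5],[0,0,0,0,0,0,5]]}}

```text
clock: 29.32
ee_pos: [0.6198, -0.1609, 0.2336]
ee_rot: [-2.255, -2.18, 0.006]
contact_force: [-0.1, -0.5, 0.3]
grip_width: 0.0501
```

```bash
cat > rods.py <<'E'
from go import *
w=eyes.snapshot("wrist");save(w,"rods.png")
C=np.array([.642,-.2235]);D=np.array([.1355,.9908])
for k in(54,18,-18,-54):
    p=C+D*k/1000;print("pred",k,p.round(4),proj(w,[*p,.105]).round(1))
for d in find_in(w,"rod1"): 
    b=d["box"];print(np.round(b),round(d["p"],2))
E
python3 go.py w .65 -.18 .2; python3 rods.py
```

```text
t 29.3167 [ 0.6198 -0.1609  0.2336] yaw 1.5368 turn z deg 0.9 tilt [-0.006  0.001] w 0.0501 F [-0.1 -0.5  0.3] q [-0.35  0.31  0.02  1.29 -0.    1.25]
turn needed deg [-0.37 -0.06  0.88]
[0.65, -0.18, 0.2] shift cm [-1.81  3.1   3.34]
pred 54 [ 0.6493 -0.17  ] [360.2 238.7]
pred 18 [ 0.6444 -0.2057] [353.9 283. ]
pred -18 [ 0.6396 -0.2413] [348.  324.2]
pred -54 [ 0.6347 -0.277 ] [342.6 362.5]
[330. 331. 354. 370.] 0.97
[345. 258. 365. 291.] 0.8
[338. 292. 361. 332.] 0.7
[106. 300. 261. 480.] 0.17
```

View pics/rods.png

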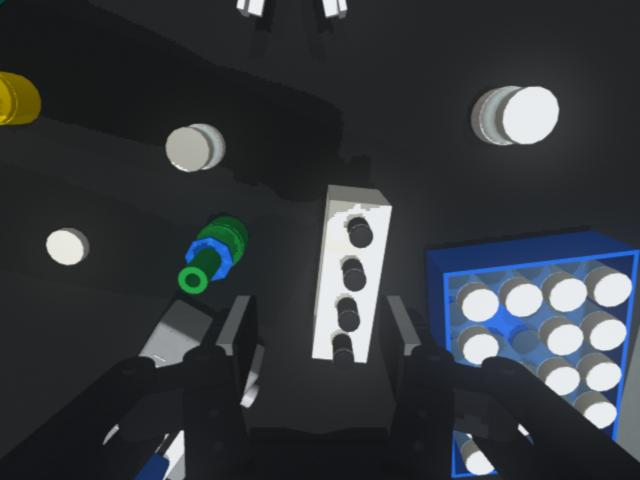

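{"api": "servo_tool", "payload": {"rows": [[-0.5,1.5,1,-0.4,0,0.9,4],[-0.4,1.5,2,0,0,0,4],[0,0,3,0,0,0,4],[0,0,2.5,0,0,0,4],[0,0,2,0,0,0,4],[0,0,0,0,0,0,4],[0,0,0,0,0,0,4]]}}

```text
clock: 30.0
ee_pos: [0.6554, -0.1577, 0.1321]
ee_rot: [2.253, 2.18, 0.012]
contact_force: [-0.2, 0.7, 1.0]
grip_width: 0.04
```

```bash
python3 go.py w .6493 -.17 .08
```

```text
t 30.0 [ 0.6554 -0.1577  0.1321] yaw 1.5382 turn z deg 1.0 tilt [0.01  0.001] w 0.04 F [-0.2  0.7  1. ] q [-0.33  0.42 -0.04  1.1   0.    1.27]
turn needed deg [ 0.58 -0.07  0.96]
[0.6493, -0.17, 0.08] shift cm [-1.26 -0.62  5.2 ]
```

{"api": "servo_tool", "payload": {"rows": [[-1,-0.5,0,0.6,0,1,4],[-0.3,-0.1,0,0,0,0,4],[0,0,1.5,0,0,0,4],[0,0,1,0,0,0,4],[0,0,0,0,0,0,4],[0,0,0,0,0,0,4]]}}

```text
clock: 30.5
ee_pos: [0.6531, -0.1716, 0.1161]
ee_rot: [2.268, 2.159, 0.009]
contact_force: [0.6, -0.2, -0.3]
grip_width: 0.0398
```

```bash
python3 go.py w .6493 -.17 .08
```

```text
t 30.5 [ 0.6531 -0.1716  0.1161] yaw 1.5217 turn z deg 0.0 tilt [ 0.011 -0.003] w 0.0398 F [ 0.6 -0.2 -0.3] q [-0.35  0.43 -0.06  1.07  0.    1.27]
turn needed deg [0.63 0.17 0.01]
[0.6493, -0.17, 0.08] shift cm [ 0.15 -0.43  3.6 ]
```

{"api": "servo_tool", "payload": {"rows": [[0.15,-0.4,1,0.6,0.1,0,4],[0,-0.1,1.5,0,0,0,4],[0,0,0.8,0,0,0,4],[0,0,0,0,0,0,4],[0,0,0,0,0,0,4]]}}

```text
clock: 30.92
ee_pos: [0.6498, -0.171, 0.0846]
ee_rot: [2.273, 2.162, 0.002]
contact_force: [-0.3, -0.7, 1.1]
grip_width: 0.0396
```

```bash
python3 go.py w .6493 -.17 .08
```

```text
t 30.9167 [ 0.6498 -0.171   0.0846] yaw 1.521 turn z deg -0.0 tilt [ 0.004 -0.003] w 0.0396 F [-0.3 -0.7  1.1] q [-0.35  0.46 -0.09  1.02 -0.    1.27]
turn needed deg [ 0.23  0.14 -0.03]
[0.6493, -0.17, 0.08] shift cm [ 0.09 -0.06  0.46]
```

{"api": "servo_tool", "payload": {"rows": [[0.1,0,0.4,0.2,0.1,0,4],[0,0,0,0,0,0,0],[0,0,0,0,0,0,0],[0,0,0,0,0,0,0],[0,0,0,0,0,0,0],[0,0,0,0,0,0,0]]}}

```text
clock: 31.42
ee_pos: [0.6512, -0.1701, 0.0822]
ee_rot: [2.274, 2.164, 0.001]
contact_force: [-0.3, 0.0, -0.5]
grip_width: 0.0164
```

```bash
python3 go.py w .6493 -.17 .08
```

```text
t 31.4167 [ 0.6512 -0.1701  0.0822] yaw 1.5212 turn z deg -0.0 tilt [ 0.003 -0.001] w 0.0164 F [-0.3  0.  -0.5] q [-0.35  0.46 -0.09  1.02 -0.    1.27]
turn needed deg [ 0.15  0.07 -0.02]
[0.6493, -0.17, 0.08] shift cm [ 0.   -0.19  0.22]
```

{"api": "servo_tool", "payload": {"rows": [[0,0,-1,0,0,0,0],[0,0,-3,0,0,0,0],[0,0,-4,0,0,0,0],[0,0,-4,0,0,0,0],[0,0,-3,0,0,0,0],[1.5,-0.2,-0.5,0,0,0,0],[3,-0.5,0,0,0,0,0],[3.7,-0.6,0,0,0,0,0],[3.7,-0.6,0,0,0,0,0],[3.7,-0.6,0,0,0,0,0],[3.7,-0.6,0,0,0,0,0],[3.7,-0.6,0,0,0,0,0],[3,-0.5,0,0,0,0,0],[2,-0.3,0,0,0,0,0],[0,0,0,0,0,0,0],[0,0,0,0,0,0,0]]}}

```text
clock: 32.75
ee_pos: [0.6196, 0.1256, 0.2503]
ee_rot: [2.27, 2.154, 0.016]
contact_force: [0.4, -1.6, -0.6]
grip_width: 0.0166
```

```bash
python3 go.py r 0 0 .235; python3 mouth.py .617 .2175 .142|grep amber
```

```text
t 32.75 [0.6196 0.1256 0.2503] yaw 1.5183 turn z deg -0.2 tilt [ 0.016 -0.002] w 0.0166 F [ 0.4 -1.6 -0.6] q [ 0.1   0.27  0.    1.29 -0.    1.72]
turn needed deg [ 0.94  0.09 -0.18]
[0.0, 0.0, 0.235] shift cm [ 9.17 -0.65  1.51]
bright amber [ 253   49  108   17 1791] [306.5  56.8] [0.6195 0.2377]
bright amber [288  78  34  37 741] [305.   96.1] [0.6172 0.2158]
bright amber [289 149  32  33 547] [304.8 164.2] [0.6145 0.1746]
bright amber [291 216  30  25 301] [306.  226.7] [0.6127 0.1325]
```

View pics/m_last.png

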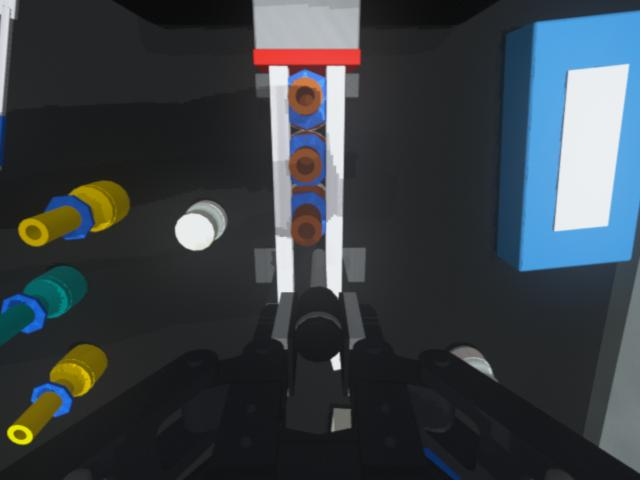

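{"api": "servo_tool", "payload": {"rows": [[3,-0.2,0,0.9,0,-0.2,0],[3,-0.2,0.2,0,0,0,0],[2,-0.2,0.2,0,0,0,0],[0,0,0,0,0,0,0],[0,0,0,0,0,0,0]]}}

```text
clock: 33.27
ee_pos: [0.6204, 0.1993, 0.2458]
ee_rot: [2.288, 2.148, -0.004]
contact_force: [-0.5, 0.0, -0.1]
grip_width: 0.0163
```

```bash
python3 go.py w .617 .2165 .24; python3 mouth.py .617 .2175 .142|grep amber; python3 - <<'E'
from go import *
w=eyes.snapshot("wrist");save(w,"r1.png");p=st["ee_pos"]
for k in(.0072,.03,.05,.072): print(k,proj(w,p+M[:,2]*k).round(1))
im=w["frame"][150:350,220:420]
cv2.imwrite("pics/r1c.png",cv2.resize(np.clip(im.astype(int)*2,0,255).astype(np.uint8),(600,600))[:,:,::-1])
E
```

```text
t 33.2667 [0.6204 0.1993 0.2458] yaw 1.5079 turn z deg -0.8 tilt [ 0.001 -0.004] w 0.0163 F [-0.5  0.  -0.1] q [ 0.21  0.32  0.06  1.31 -0.    1.85]
turn needed deg [ 0.04  0.24 -0.78]
[0.617, 0.2165, 0.24] shift cm [ 1.7  -0.45  0.58]
bright amber [ 264  160  101   16 1382] [315.  167.5] [0.6207 0.2461]
bright amber [297 199  31  30 410] [312.7 213.6] [0.6172 0.216 ]
bright amber [299 259  13  28 205] [304.6 271.6] [0.6089 0.175 ]
0.0072 [320.1 304.8]
0.03 [319.8 283.1]
0.05 [319.6 267.9]
0.072 [319.4 254.1]
```

View pics/r1c.png

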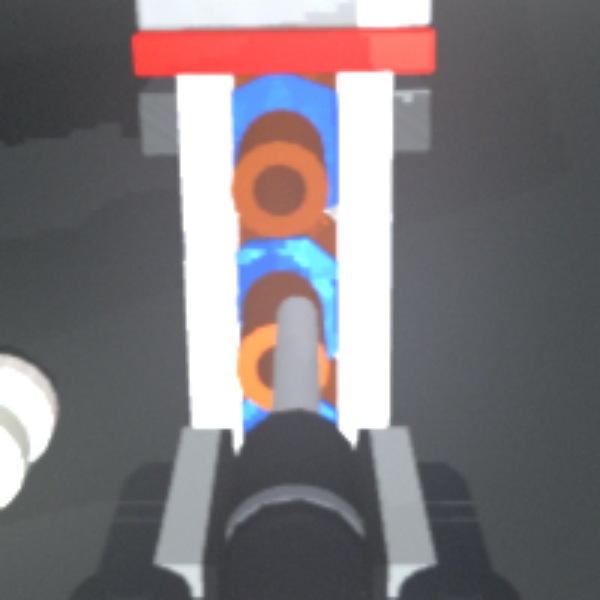

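{"api": "servo_tool", "payload": {"rows": [[1.2,-0.4,0,0,0.2,-0.8,0],[0.4,-0.1,0.3,0,0,0,0],[0,0,0,0,0,0,0],[0,0,0,0,0,0,0]]}}

```text
clock: 33.75
ee_pos: [0.6166, 0.2129, 0.2432]
ee_rot: [2.279, 2.16, 0.001]
contact_force: [1.1, -0.5, -0.3]
grip_width: 0.0163
```

```bash
python3 go.py w .6172 .216 .225; python3 mouth.py .617 .2175 .142|grep amber
```

```text
t 33.75 [0.6166 0.2129 0.2432] yaw 1.5172 turn z deg -0.2 tilt [ 0.001 -0.   ] w 0.0163 F [ 1.1 -0.5 -0.3] q [ 0.23  0.32  0.06  1.31 -0.    1.86]
turn needed deg [ 0.07  0.01 -0.25]
[0.6172, 0.216, 0.225] shift cm [0.31 0.04 1.82]
bright amber [ 272  180  100   16 1334] [321.6 187.3] [0.6201 0.2477]
bright amber [304 221  32  27 283] [321.5 231.2] [0.6185 0.2184]
```

{"api": "servo_tool", "payload": {"rows": [[0.3,0.08,0.7,0,0,-0.2,0],[0.05,0,1,0,0,0,0],[0,0,0,0,0,0,0],[0,0,0,0,0,0,0]]}}

```text
clock: 34.18
ee_pos: [0.6178, 0.2164, 0.2243]
ee_rot: [2.275, 2.164, 0.001]
contact_force: [-0.0, -0.1, -0.4]
grip_width: 0.0165
```

```bash
python3 go.py w .6174 .2163 .1492; python3 - <<'E'
from h import *
w=eyes.snapshot("wrist")
cv2.imwrite("pics/r2c.png",cv2.resize(np.clip(w["frame"][180:330,245:395].astype(int)*2,0,255).astype(np.uint8),(500,500))[:,:,::-1])
E
```

```text
t 34.1833 [0.6178 0.2164 0.2243] yaw 1.5207 turn z deg -0.0 tilt [ 0.001 -0.   ] w 0.0165 F [-0.  -0.1 -0.4] q [ 0.24  0.33  0.03  1.27 -0.    1.86]
turn needed deg [ 0.08  0.02 -0.05]
[0.6174, 0.2163, 0.1492] shift cm [-0.01 -0.05  7.51]
```

View pics/r2c.png

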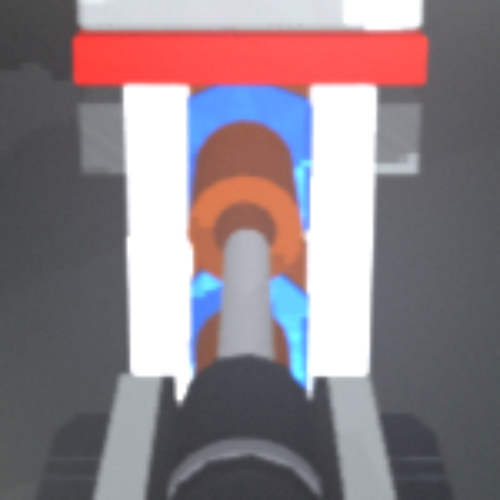

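{"api": "servo_tool", "payload": {"rows": [[0,-0.04,0.5,0,0,0,0],[0,0,0.5,0,0,0,0],[0,0,0.5,0,0,0,0],[0,0,0.5,0,0,0,0],[0,0,0.5,0,0,0,0],[0,0,0,0,0,0,0]]}}

```text
clock: 34.73
ee_pos: [0.6169, 0.2161, 0.1961]
ee_rot: [2.276, 2.165, -0.001]
contact_force: [0.7, -0.7, 0.0]
grip_width: 0.0164
```

```bash
python3 go.py w .6174 .2163 .1492
```

```text
t 34.7333 [0.6169 0.2161 0.1961] yaw 1.5206 turn z deg -0.1 tilt [ 0.    -0.001] w 0.0164 F [ 0.7 -0.7  0. ] q [ 0.24  0.35 -0.01  1.22 -0.    1.86]
turn needed deg [ 0.    0.05 -0.05]
[0.6174, 0.2163, 0.1492] shift cm [0.02 0.05 4.69]
```

{"api": "servo_tool", "payload": {"rows": [[0,0,0.8,0,0,0,0],[0,0,1,0,0,0,0],[0,0,1,0,0,0,0],[0,0,0.8,0,0,0,0],[0,0,0.3,0,0,0,0],[0,0,0.3,0,0,0,0],[0,0,0.2,0,0,0,0],[0,0,0,0,0,0,0]]}}

```text
clock: 35.4
ee_pos: [0.6171, 0.216, 0.1486]
ee_rot: [2.276, 2.164, -0.001]
contact_force: [-0.5, -1.1, -0.7]
grip_width: 0.0164
```

```bash
python3 go.py w .6174 .2163 .1492
```

```text
t 35.4 [0.6171 0.216  0.1486] yaw 1.5205 turn z deg -0.1 tilt [ 0.    -0.001] w 0.0164 F [-0.5 -1.1 -0.7] q [ 0.24  0.38 -0.07  1.13 -0.    1.86]
turn needed deg [ 0.03  0.06 -0.06]
[0.6174, 0.2163, 0.1492] shift cm [ 0.03  0.03 -0.06]
```

{"api": "servo_tool", "payload": {"rows": [[0,0,0.3,0,0,0,0],[0,0,0.3,0,0,0,0],[0,0,0.2,0,0,0,0]]}}

```text
clock: 35.65
ee_pos: [0.6178, 0.2164, 0.1483]
ee_rot: [2.274, 2.163, 0.005]
contact_force: [-3.4, -0.2, 5.2]
grip_width: 0.0165
```

```bash
python3 go.py w .6174 .2163 .1492
```

```text
t 35.65 [0.6178 0.2164 0.1483] yaw 1.5208 turn z deg -0.0 tilt [ 0.004 -0.   ] w 0.0165 F [-3.4 -0.2  5.2] q [ 0.24  0.38 -0.07  1.12 -0.    1.86]
turn needed deg [ 0.25 -0.01 -0.04]
[0.6174, 0.2163, 0.1492] shift cm [-0.01 -0.04 -0.09]
```

{"api": "servo_tool", "payload": {"rows": [[0,0,-0.05,0,0,0,4],[0,0,0,0,0,0,4],[0,0,0,0,0,0,4],[0,0,-1,0,0,0,4],[0,0,-3,0,0,0,4],[0,0,-2,0,0,0,4],[-2,0.3,0,0,0,0,4],[-3.5,0.5,0,0,0,0,4],[-3.7,0.5,0,0,0,0,4],[-3.7,0.5,0,0,0,0,4],[-3.7,0.5,0,0,0,0,4],[-3.7,0.5,0,0,0,0,4],[-3.7,0.5,0,0,0,0,4],[-3.7,0.5,0,0,0,0,4],[-3.7,0.5,0,0,0,0,4],[-3.5,0.4,0,0,0,0,4],[-2,0.2,0,0,0,0,4],[0,0,0,0,0,0,4]]}}

```text
clock: 37.15
ee_pos: [0.6556, -0.1692, 0.2186]
ee_rot: [2.26, 2.166, 0.018]
contact_force: [0.9, 0.8, 0.6]
grip_width: 0.04
```

```bash
python3 go.py w .6444 -.2057 .13; python3 rods.py
```

```text
t 37.15 [ 0.6556 -0.1692  0.2186] yaw 1.5284 turn z deg 0.4 tilt [ 0.016 -0.   ] w 0.04 F [0.9 0.8 0.6] q [-0.35  0.36  0.07  1.26  0.01  1.26]
turn needed deg [ 0.92 -0.02  0.39]
[0.6444, -0.2057, 0.13] shift cm [-3.7  -1.1   8.84]
pred 54 [ 0.6493 -0.17  ] [307.7 235.4]
pred 18 [ 0.6444 -0.2057] [303.5 282.5]
pred -18 [ 0.6396 -0.2413] [299.5 326.1]
pred -54 [ 0.6347 -0.277 ] [295.9 366.6]
[292. 294. 314. 335.] 0.93
[283. 334. 305. 374.] 0.67
[293. 254. 319. 293.] 0.57
[432.  73. 516. 137.] 0.26
```

{"api": "servo_tool", "payload": {"rows": [[-2.5,-0.9,0,0.9,0,0.4,4],[-1.1,-0.2,2,0,0,0,4],[0,0,3,0,0,0,4],[0,0,3,0,0,0,4],[0,0,0,0,0,0,4],[0,0,0,0,0,0,4]]}}

```text
clock: 37.75
ee_pos: [0.6452, -0.1935, 0.1407]
ee_rot: [2.262, 2.18, 0.01]
contact_force: [0.4, -1.0, 1.0]
grip_width: 0.0396
```

```bash
python3 go.py w .6444 -.2057 .08
```

```text
t 37.75 [ 0.6452 -0.1935  0.1407] yaw 1.5338 turn z deg 0.7 tilt [0.005 0.004] w 0.0396 F [ 0.4 -1.   1. ] q [-0.39  0.41 -0.03  1.12  0.01  1.22]
turn needed deg [ 0.27 -0.25  0.7 ]
[0.6444, -0.2057, 0.08] shift cm [-1.25 -0.07  6.07]
```

{"api": "servo_tool", "payload": {"rows": [[-0.9,-0.1,0.5,0.3,-0.2,0.7,4],[-0.3,-0.2,0.5,0,0,0,4],[0,0,1,0,0,0,4],[0,0,1,0,0,0,4],[0,0,0,0,0,0,4],[0,0,0,0,0,0,4]]}}

```text
clock: 38.25
ee_pos: [0.6453, -0.2044, 0.1147]
ee_rot: [2.268, 2.165, 0.005]
contact_force: [0.2, 0.9, -0.1]
grip_width: 0.0401
```

```bash
python3 go.py w .6444 -.2057 .08
```

```text
t 38.25 [ 0.6453 -0.2044  0.1147] yaw 1.5247 turn z deg 0.2 tilt [ 0.007 -0.002] w 0.0401 F [ 0.2  0.9 -0.1] q [-0.4   0.44 -0.05  1.07  0.    1.21]
turn needed deg [0.39 0.1  0.19]
[0.6444, -0.2057, 0.08] shift cm [-0.13 -0.11  3.47]
```

{"api": "servo_tool", "payload": {"rows": [[-0.15,-0.15,1,0.4,0.1,0.2,4],[0,0,1.5,0,0,0,4],[0,0,0.8,0,0,0,4],[0,0,0,0,0,0,4],[0,0,0,0,0,0,4]]}}

```text
clock: 38.67
ee_pos: [0.6446, -0.2067, 0.0804]
ee_rot: [2.276, 2.164, 0.0]
contact_force: [0.1, 0.0, -0.0]
grip_width: 0.0402
```

```bash
python3 go.py w .6444 -.2057 .081
```

```text
t 38.6667 [ 0.6446 -0.2067  0.0804] yaw 1.5203 turn z deg -0.1 tilt [ 0.001 -0.001] w 0.0402 F [ 0.1  0.  -0. ] q [-0.41  0.47 -0.08  1.02 -0.    1.22]
turn needed deg [ 0.05  0.03 -0.07]
[0.6444, -0.2057, 0.081] shift cm [ 0.1  -0.02 -0.06]
```

{"api": "servo_tool", "payload": {"rows": [[0.1,0,0,0,0,0,0],[0,0,0,0,0,0,0],[0,0,0,0,0,0,0],[0,0,0,0,0,0,0],[0,0,0,0,0,0,0]]}}

```text
clock: 39.08
ee_pos: [0.6456, -0.206, 0.0822]
ee_rot: [2.275, 2.162, 0.002]
contact_force: [-0.1, -0.7, -0.9]
grip_width: 0.0167
```

{"api": "servo_tool", "payload": {"rows": [[0,0,-1,0,0,0,0],[0,0,-3,0,0,0,0],[0,0,-4,0,0,0,0],[0,0,-4,0,0,0,0],[0,0,-3,0,0,0,0],[1.5,-0.2,-0.5,0,0,0,0],[3,-0.4,0,0,0,0,0],[3.7,-0.5,0,0,0,0,0],[3.7,-0.5,0,0,0,0,0],[3.7,-0.5,0,0,0,0,0],[3.7,-0.5,0,0,0,0,0],[3.7,-0.5,0,0,0,0,0],[3.7,-0.5,0,0,0,0,0],[3,-0.5,0,0,0,0,0],[2.5,-0.3,0,0,0,0,0],[1,0,0,0,0,0,0],[0,0,0,0,0,0,0],[0,0,0,0,0,0,0]]}}

```text
clock: 40.58
ee_pos: [0.6186, 0.1437, 0.2518]
ee_rot: [2.266, 2.15, 0.019]
contact_force: [0.4, -1.1, -0.1]
grip_width: 0.016
```

```bash
python3 go.py w .6145 .1746 .2243; python3 mouth.py .6145 .1746 .142|grep -v "^\["
```

```text
t 40.5833 [0.6186 0.1437 0.2518] yaw 1.5181 turn z deg -0.2 tilt [ 0.021 -0.005] w 0.016 F [ 0.4 -1.1 -0.1] q [ 0.13  0.27  0.01  1.29 -0.01  1.75]
turn needed deg [ 1.23  0.21 -0.19]
[0.6145, 0.1746, 0.2243] shift cm [ 3.07 -0.63  2.72]
pred px 307.1 190.9
bright amber [ 256   78  106   17 1638] [309.   85.4] [0.6196 0.2397]
bright amber [292 179  31  32 527] [307.1 194.2] [0.6144 0.1724]
bright amber [294 254  17  16 145] [301.6 262.2] [0.6075 0.1242]
```

{"api": "servo_tool", "payload": {"rows": [[1,-0.3,0,1.2,0.2,-0.2,0],[0.5,-0.2,0.3,0,0,0,0],[0,0,0,0,0,0,0],[0,0,0,0,0,0,0]]}}

```text
clock: 41.02
ee_pos: [0.6154, 0.1545, 0.2482]
ee_rot: [-2.284, -2.156, 0.003]
contact_force: [0.4, 0.3, 0.5]
grip_width: 0.0163
```

```bash
python3 go.py w .6145 .1740 .2243; python3 mouth.py .6145 .1740 .142|grep -v "^\["
```

```text
t 41.0167 [0.6154 0.1545 0.2482] yaw 1.5132 turn z deg -0.5 tilt [-0.002 -0.001] w 0.0163 F [0.4 0.3 0.5] q [ 0.14  0.29  0.02  1.31 -0.    1.77]
turn needed deg [-0.1   0.04 -0.47]
[0.6145, 0.174, 0.2243] shift cm [ 1.94 -0.2   2.39]
pred px 316.5 209.0
bright amber [ 266   95  106   17 1574] [318.9 102.2] [0.6199 0.2408]
bright amber [301 196  31  31 512] [316.5 211.3] [0.6144 0.1725]
bright amber [303 258   8  25 140] [307.  270.2] [0.6053 0.1306]
bright amber [326 259   8  24 132] [328.7 270.3] [0.6205 0.1297]
```

{"api": "servo_tool", "payload": {"rows": [[1.3,-0.1,0.5,0,0,-0.5,0],[0.4,-0.05,1,0,0,0,0],[0,0,0.4,0,0,0,0],[0,0,0,0,0,0,0],[0,0,0,0,0,0,0]]}}

```text
clock: 41.53
ee_pos: [0.6143, 0.1731, 0.2265]
ee_rot: [-2.273, -2.166, 0.004]
contact_force: [-0.2, -0.5, -0.3]
grip_width: 0.0167
```

```bash
python3 go.py w .6144 .1727 .2143; python3 mouth.py .6144 .1727 .142|grep -v "^\["
```

```text
t 41.5333 [0.6143 0.1731 0.2265] yaw 1.5226 turn z deg 0.1 tilt [-0.003 -0.001] w 0.0167 F [-0.2 -0.5 -0.3] q [ 0.17  0.3   0.    1.27 -0.    1.79]
turn needed deg [-0.16  0.05  0.06]
[0.6144, 0.1727, 0.2143] shift cm [-0.04  0.02  1.22]
pred px 319.8 247.8
bright amber [ 268  124  111   16 1722] [323.6 131.3] [0.6198 0.2429]
bright amber [311 233  25  15 121] [324.7 238.4] [0.6177 0.1787]
```

Aligned, so I lower it in steps.

{"api": "servo_tool", "payload": {"rows": [[-0.03,0,0.6,-0.1,0,0,0],[0,0,0.5,0,0,0,0],[0,0,0.5,0,0,0,0],[0,0,0.5,0,0,0,0],[0,0,0.5,0,0,0,0],[0,0,0,0,0,0,0]]}}

```text
clock: 42.13
ee_pos: [0.615, 0.172, 0.199]
ee_rot: [2.275, 2.165, 0.001]
contact_force: [-0.0, 0.1, -0.7]
grip_width: 0.0165
```

```bash
python3 go.py w .6144 .1727 .1492
```

```text
t 42.1333 [0.615 0.172 0.199] yaw 1.5214 turn z deg -0.0 tilt [ 0.001 -0.001] w 0.0165 F [-0.   0.1 -0.7] q [ 0.17  0.32 -0.04  1.21 -0.    1.79]
turn needed deg [ 0.08  0.04 -0.01]
[0.6144, 0.1727, 0.1492] shift cm [ 0.07 -0.07  4.98]
```

{"api": "servo_tool", "payload": {"rows": [[0.05,-0.05,0.8,0,0,0,0],[0,0,1,0,0,0,0],[0,0,1,0,0,0,0],[0,0,0.8,0,0,0,0],[0,0,0.4,0,0,0,0],[0,0,0.3,0,0,0,0],[0,0,0.3,0,0,0,0],[0,0,0.3,0,0,0,0],[0,0,0.3,0,0,0,0]]}}

```text
clock: 42.88
ee_pos: [0.6147, 0.1724, 0.1475]
ee_rot: [2.274, 2.164, 0.002]
contact_force: [-6.9, -2.2, 14.2]
grip_width: 0.0166
```

```bash
python3 go.py w .6144 .1727 .1492
```

```text
t 42.8833 [0.6147 0.1724 0.1475] yaw 1.5214 turn z deg -0.0 tilt [ 0.003 -0.001] w 0.0166 F [-6.9 -2.2 14.2] q [ 0.17  0.35 -0.11  1.11 -0.    1.79]
turn needed deg [ 0.15  0.05 -0.01]
[0.6144, 0.1727, 0.1492] shift cm [ 0.03 -0.03 -0.17]
```

{"api": "servo_tool", "payload": {"rows": [[0,0,-0.1,0,0,0,4],[0,0,0,0,0,0,4],[0,0,0,0,0,0,4],[0,0,-1,0,0,0,4],[0,0,-3,0,0,0,4],[0,0,-2,0,0,0,4],[-2,0.3,0,0,0,0,4],[-3.5,0.4,0,0,0,0,4],[-3.7,0.4,0,0,0,0,4],[-3.7,0.4,0,0,0,0,4],[-3.7,0.4,0,0,0,0,4],[-3.7,0.4,0,0,0,0,4],[-3.7,0.4,0,0,0,0,4],[-3.7,0.4,0,0,0,0,4],[-3.7,0.4,0,0,0,0,4],[-3.7,0.4,0,0,0,0,4],[-3,0.2,0,0,0,0,4],[-1,0,0,0,0,0,4],[0,0,0,0,0,0,4]]}}

```text
clock: 44.47
ee_pos: [0.6437, -0.2367, 0.22]
ee_rot: [2.26, 2.165, 0.016]
contact_force: [0.5, 0.7, -0.4]
grip_width: 0.0402
```

```bash
python3 go.py w .6396 -.2413 .13
```

```text
t 44.4667 [ 0.6437 -0.2367  0.22  ] yaw 1.5281 turn z deg 0.4 tilt [ 0.016 -0.002] w 0.0402 F [ 0.5  0.7 -0.4] q [-0.45  0.38  0.09  1.27  0.01  1.16]
turn needed deg [0.9  0.04 0.38]
[0.6396, -0.2413, 0.13] shift cm [-0.47 -0.53  8.99]
```

{"api": "servo_tool", "payload": {"rows": [[-0.3,-0.5,1,0.9,0,0.4,4],[0,-0.2,3,0,0,0,4],[0,0,3,0,0,0,4],[0,0,2,0,0,0,4],[0,0,0,0,0,0,4],[0,0,0,0,0,0,4]]}}

```text
clock: 44.97
ee_pos: [0.6363, -0.2329, 0.1273]
ee_rot: [-2.27, -2.168, 0.001]
contact_force: [0.7, -0.5, 0.7]
grip_width: 0.0403
```

```bash
python3 go.py w .6396 -.2413 .081; python3 rods.py
```

```text
t 44.9667 [ 0.6363 -0.2329  0.1273] yaw 1.525 turn z deg 0.2 tilt [-0.002  0.001] w 0.0403 F [ 0.7 -0.5  0.7] q [-0.45  0.43 -0.03  1.11  0.    1.17]
turn needed deg [-0.12 -0.08  0.2 ]
[0.6396, -0.2413, 0.081] shift cm [-0.83  0.38  4.63]
pred 54 [ 0.6493 -0.17  ] [344.3 152.6]
pred 18 [ 0.6444 -0.2057] [335.4 234. ]
pred -18 [ 0.6396 -0.2413] [327.5 305.9]
pred -54 [ 0.6347 -0.277 ] [320.6 369.7]
[310. 262. 350. 319.] 0.96
[303. 323. 338. 384.] 0.58
```

{"api": "servo_tool", "payload": {"rows": [[-0.7,0.3,0.8,-0.1,0,0.2,4],[-0.1,0.05,1.2,0,0,0,4],[0,0,1,0,0,0,4],[0,0,0,0,0,0,4],[0,0,0,0,0,0,4]]}}

```text
clock: 45.48
ee_pos: [0.6445, -0.2431, 0.1014]
ee_rot: [2.267, 2.16, 0.007]
contact_force: [0.1, -0.1, 0.5]
grip_width: 0.0401
```

```bash
python3 go.py w .6396 -.2413 .081
```

```text
t 45.4833 [ 0.6445 -0.2431  0.1014] yaw 1.5224 turn z deg 0.1 tilt [ 0.01  -0.004] w 0.0401 F [ 0.1 -0.1  0.5] q [-0.45  0.46 -0.04  1.05  0.    1.16]
turn needed deg [0.6  0.2  0.05]
[0.6396, -0.2413, 0.081] shift cm [ 0.17 -0.52  2.03]
```

{"api": "servo_tool", "payload": {"rows": [[0.15,-0.45,0.4,0.6,0.2,0,4],[0,-0.05,0.8,0,0,0,4],[0,0,0.6,0,0,0,4],[0,0,0,0,0,0,4],[0,0,0,0,0,0,4]]}}

```text
clock: 45.9
ee_pos: [0.6391, -0.2416, 0.0817]
ee_rot: [-2.274, -2.166, 0.001]
contact_force: [-0.2, -0.7, 0.6]
grip_width: 0.0399
```

```bash
python3 go.py w .6396 -.2413 .081
```

```text
t 45.9 [ 0.6391 -0.2416  0.0817] yaw 1.5218 turn z deg 0.0 tilt [-0.001  0.   ] w 0.0399 F [-0.2 -0.7  0.6] q [-0.46  0.48 -0.06  1.03  0.    1.16]
turn needed deg [-0.05 -0.02  0.02]
[0.6396, -0.2413, 0.081] shift cm [0.03 0.05 0.07]
```

{"api": "servo_tool", "payload": {"rows": [[0,0,0,0,0,0,0],[0,0,0,0,0,0,0],[0,0,0,0,0,0,0],[0,0,0,0,0,0,0],[0,0,0,0,0,0,0]]}}

```text
clock: 46.32
ee_pos: [0.6395, -0.2417, 0.0822]
ee_rot: [-2.275, -2.166, -0.0]
contact_force: [-0.2, 0.1, -1.3]
grip_width: 0.0166
```

{"api": "servo_tool", "payload": {"rows": [[0,0,-1,0,0,0,0],[0,0,-3,0,0,0,0],[0,0,-4,0,0,0,0],[0,0,-4,0,0,0,0],[0,0,-3,0,0,0,0],[1.5,-0.2,-0.5,0,0,0,0],[3,-0.4,0,0,0,0,0],[3.7,-0.5,0,0,0,0,0],[3.7,-0.5,0,0,0,0,0],[3.7,-0.5,0,0,0,0,0],[3.7,-0.5,0,0,0,0,0],[3.7,-0.5,0,0,0,0,0],[3.7,-0.5,0,0,0,0,0],[3,-0.5,0,0,0,0,0],[2.5,-0.3,0,0,0,0,0],[1,0,0,0,0,0,0],[0,0,0,0.9,0,0,0],[0,0,0,0,0,0,0]]}}

```text
clock: 47.82
ee_pos: [0.6116, 0.1074, 0.2503]
ee_rot: [2.276, 2.163, -0.004]
contact_force: [-0.2, 0.3, -0.1]
grip_width: 0.0164
```

```bash
python3 go.py w .613 .130 .2243; python3 mouth.py .613 .13 .142|grep -v "^\["
```

```text
t 47.8167 [0.6116 0.1074 0.2503] yaw 1.5202 turn z deg -0.1 tilt [-0.    -0.003] w 0.0164 F [-0.2  0.3 -0.1] q [ 0.07  0.26 -0.01  1.3  -0.    1.69]
turn needed deg [-0.02  0.17 -0.07]
[0.613, 0.13, 0.2243] shift cm [2.27 0.02 2.59]
pred px 319.7 203.2
bright amber [ 266   17  111   18 1860] [321.2  25.9] [0.619  0.2354]
bright amber [303  60  35  23 290] [320.3  74.1] [0.6172 0.2095]
bright amber [304 191  31  29 404] [318.9 204.5] [0.6124 0.1292]
```

{"api": "servo_tool", "payload": {"rows": [[1.5,0,0.5,0,0.1,0,0],[0.5,0,1,0,0,0,0],[0,0,0.7,0,0,0,0],[0,0,0,0,0,0,0],[0,0,0,0,0,0,0]]}}

```text
clock: 48.33
ee_pos: [0.6139, 0.1224, 0.2252]
ee_rot: [2.286, 2.153, -0.004]
contact_force: [-0.8, 1.1, -0.7]
grip_width: 0.0169
```

```bash
python3 go.py w .6127 .1293 .2143
```

```text
t 48.3333 [0.6139 0.1224 0.2252] yaw 1.5108 turn z deg -0.6 tilt [-0.001 -0.002] w 0.0169 F [-0.8  1.1 -0.7] q [ 0.09  0.28 -0.03  1.26 -0.    1.73]
turn needed deg [-0.05  0.14 -0.61]
[0.6127, 0.1293, 0.2143] shift cm [ 0.69 -0.16  1.09]
```

{"api": "servo_tool", "payload": {"rows": [[0.6,-0.1,0,0,0.1,-0.6,0],[0.1,-0.03,0.2,0,0,0,0],[0,0,0,0,0,0,0],[0,0,0,0,0,0,0]]}}

```text
clock: 48.67
ee_pos: [0.6127, 0.1289, 0.2223]
ee_rot: [-2.276, -2.165, 0.004]
contact_force: [0.5, 0.4, -0.6]
grip_width: 0.0163
```

```bash
python3 go.py w .6127 .1293 .2143; python3 - <<'E'
from h import *
w=eyes.snapshot("wrist")
cv2.imwrite("pics/r3c.png",cv2.resize(np.clip(w["frame"][150:330,230:410].astype(int)*2,0,255).astype(np.uint8),(540,540))[:,:,::-1])
E
```

```text
t 48.6667 [0.6127 0.1289 0.2223] yaw 1.5208 turn z deg -0.0 tilt [-0.002 -0.001] w 0.0163 F [ 0.5  0.4 -0.6] q [ 0.1   0.28 -0.03  1.25 -0.    1.73]
turn needed deg [-0.13  0.06 -0.04]
[0.6127, 0.1293, 0.2143] shift cm [0.04 0.   0.8 ]
```

View pics/r3c.png

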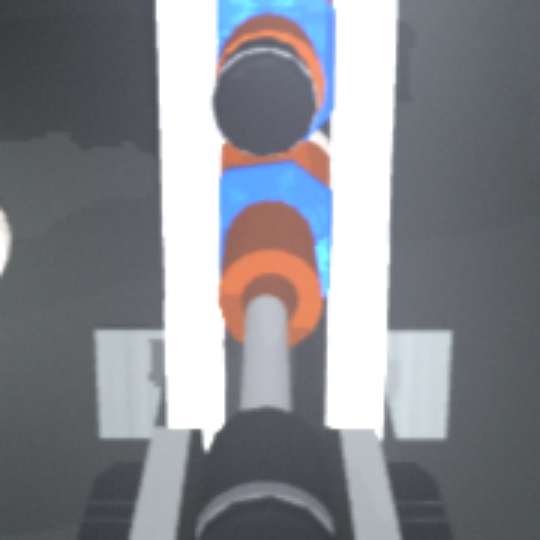

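{"api": "servo_tool", "payload": {"rows": [[0.03,0.05,0.5,-0.1,0,0,0],[0,0,0.5,0,0,0,0],[0,0,0.5,0,0,0,0],[0,0,0.5,0,0,0,0],[0,0,0.5,0,0,0,0],[0,0,0,0,0,0,0]]}}

```text
clock: 49.22
ee_pos: [0.6133, 0.1289, 0.1954]
ee_rot: [2.275, 2.164, -0.001]
contact_force: [-0.4, -0.0, 0.2]
grip_width: 0.0168
```

```bash
python3 go.py w .613 .1293 .1492
```

```text
t 49.2167 [0.6133 0.1289 0.1954] yaw 1.5207 turn z deg -0.0 tilt [ 0.001 -0.002] w 0.0168 F [-0.4 -0.   0.2] q [ 0.1   0.3  -0.07  1.2  -0.    1.73]
turn needed deg [ 0.05  0.09 -0.04]
[0.613, 0.1293, 0.1492] shift cm [ 0.04 -0.04  4.62]
```

{"api": "servo_tool", "payload": {"rows": [[0,-0.03,0.8,0,0,0,0],[0,0,1,0,0,0,0],[0,0,1,0,0,0,0],[0,0,0.8,0,0,0,0],[0,0,0.4,0,0,0,0],[0,0,0.3,0,0,0,0],[0,0,0.3,0,0,0,0],[0,0,0.3,0,0,0,0]]}}

```text
clock: 49.88
ee_pos: [0.6134, 0.1287, 0.1484]
ee_rot: [2.274, 2.163, 0.001]
contact_force: [-6.3, -1.6, 16.0]
grip_width: 0.0167
```

{"api": "servo_tool", "payload": {"rows": [[0,0,-0.1,0,0,0,4],[0,0,0,0,0,0,4],[0,0,0,0,0,0,4],[0,0,-1,0,0,0,4],[0,0,-3,0,0,0,4],[0,0,-3,0,0,0,4],[-3,-1,-1,0,0,0,4],[-3,-2,0,0,0,0,4],[-3.5,-2,0,0,0,0,4],[-3,-2,0,0,0,0,4],[0,0,0,0,0,0,4],[0,0,0,0,0,0,4]]}}

```text
clock: 50.88
ee_pos: [0.5374, 0.0042, 0.2363]
ee_rot: [2.267, 2.164, 0.007]
contact_force: [-0.1, 0.6, 0.6]
grip_width: 0.0399
```

```bash
python3 go.py w .46 -.35 .25; python3 - <<'E'
from h import *
t=eyes.snapshot("top");s=eyes.snapshot("side");w=eyes.snapshot("wrist")
save(t,"t6.png");save(s,"s6.png");save(w,"w6.png")
a=cv2.resize(t["frame"][190:232,145:270],(800,269),interpolation=cv2.INTER_CUBIC)
b=cv2.resize(s["frame"][130:250,180:330],(412,330),interpolation=cv2.INTER_CUBIC)
cv2.imwrite("pics/c6.png",np.vstack([a,np.hstack([b,cv2.resize(w["frame"][:400],(388,330))])])[:,:,::-1])
E
```

```text
t 50.8833 [0.5374 0.0042 0.2363] yaw 1.5247 turn z deg 0.2 tilt [ 0.009 -0.002] w 0.0399 F [-0.1  0.6  0.6] q [-0.11  0.11 -0.22  1.23 -0.    1.51]
turn needed deg [0.5  0.1  0.18]
[0.46, -0.35, 0.25] shift cm [-35.75  -6.09  -1.35]
```

View pics/c6.png

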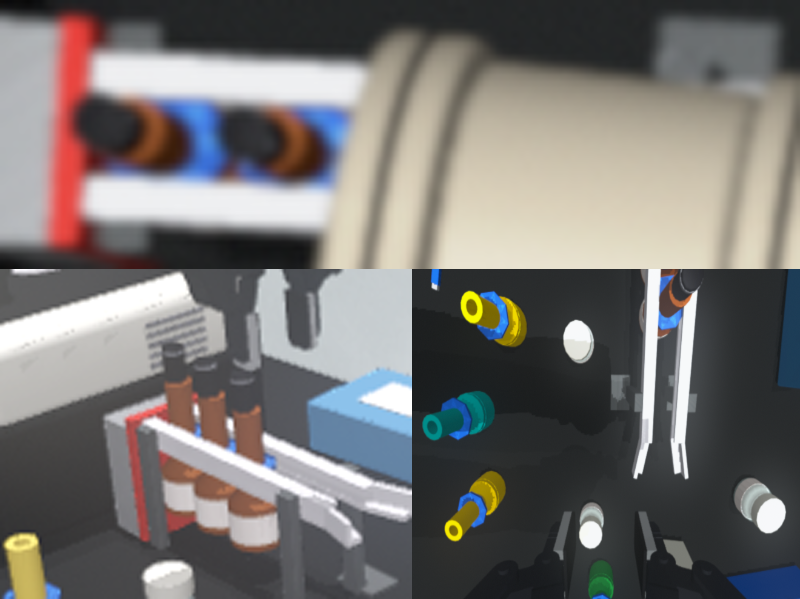

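{"api": "servo_tool", "payload": {"rows": [[-2,-0.3,0,0.5,0,0,5],[-3.7,-0.7,0,0,0,0,5],[-3.7,-0.7,0,0,0,0,5],[-3.7,-0.7,0,0,0,0,5],[-3.7,-0.7,0,0,0,0,5],[-3.7,-0.7,0,0,0,0,5],[-3.7,-0.7,0,0,0,0,5],[-3.7,-0.7,0,0,0,0,5],[-3.7,-0.7,0,0,0,0,5],[-2.5,-0.3,0,0,0,0,5],[0,0,0,0,0,6.6,5],[0,0,0,0,0,6.6,5],[0,0,0,0,0,6.6,5],[0,0,0,0,0,6.6,5],[0,0,0,0,0,6.6,5],[0,0,0,0,0,0,5],[0,0,0,0,0,0,5]]}}

```text
clock: 52.45
ee_pos: [0.4842, -0.3402, 0.2301]
ee_rot: [-2.786, -1.451, -0.007]
contact_force: [-0.3, -0.2, -0.6]
grip_width: 0.0502
```

```bash
sed -i 's/1\.5215/0.947/g' go.py; cat > ap.py <<'E'
from go import *
w=eyes.snapshot("wrist");hsv=cv2.cvtColor(w["frame"],cv2.COLOR_RGB2HSV).astype(int);H,S,V=[hsv[:,:,i] for i in range(3)]
Y=np.array([.584,.811]);X=np.array([.811,-.584])
for n in("aperture_top","pointer"):
    for d in find_in(w,n)[:2]: print(n,np.round(d["box"]),round(d["p"],2))
for nm,m,z in(("orange",(H>8)&(H<22)&(S>120)&(V>100),.068),("blue",(H>100)&(H<125)&(S>120)&(V>60),.114)):
    n,l,s,c=cv2.connectedComponentsWithStats(m.astype(np.uint8))
    for i in range(1,n):
        if s[i,4]>80:
            p=atz(w,*c[i],z)[:2];v,u=np.nonzero(l==i)
            Q=np.array([atz(w,a,b,z)[:2] for a,b in zip(u,v)])@np.array([X,Y]).T
            print(nm,s[i],c[i].round(1),p.round(4),"track coords x",Q[:,0].min().round(4),Q[:,0].max().round(4),"y",Q[:,1].min().round(4),Q[:,1].max().round(4))
# rail line check of axis: bright track edge
save(w,"ap.png")
E
python3 go.py w .4455 -.405 .2; python3 ap.py
python3 - <<'E'
from h import *
t=eyes.snapshot("top");save(t,"t7.png");f=t["frame"].astype(int)
g=f[195:225,150:260];red=(g[:,:,0]>120)&(g[:,:,1]<80)&(g[:,:,2]<80)
dark=(g.max(2)<60)
v,u=np.nonzero(red);
for row in range(8,24,3):
    uu=u[v==row]
    if len(uu): print("row",row+195,"red front y at .112",atz(t,uu.max()+150.5,row+195,.112)[:2].round(4))
n,l,s,c=cv2.connectedComponentsWithStats(dark.astype(np.uint8))
for i in range(1,n):
    if 30<s[i,4]<260: print("dark",s[i],(c[i]+[150,195]).round(1),"knob top at .172",atz(t,c[i][0]+150,c[i][1]+195,.165)[:2].round(4))
E
```

```text
t 52.45 [ 0.4842 -0.3402  0.2301] yaw 0.9602 turn z deg 0.8 tilt [0.004 0.003] w 0.0502 F [-0.3 -0.2 -0.6] q [-0.72  0.22 -0.1   1.25  0.    1.46]
turn needed deg [ 0.08 -0.26  0.76]
[0.4455, -0.405, 0.2] shift cm [-7.54  0.54  2.97]
aperture_top [311. 296. 344. 344.] 0.8
pointer [276. 225. 303. 240.] 0.78
orange [278 226  23  13 225] [287.1 231.7] [ 0.4556 -0.3355] track coords x 0.5577 0.5761 y -0.0115 -0.0011
orange [ 248  334  108   57 1023] [296.6 359.6] [ 0.3897 -0.4399] track coords x 0.5272 0.6282 y -0.1621 -0.1025
orange [167 443  18  29 247] [177.5 457.5] [ 0.223 -0.464] track coords x 0.4406 0.4598 y -0.2637 -0.2275
orange [452 450  31  30 322] [467.  465.2] [ 0.459  -0.6419] track coords x 0.7295 0.7635 y -0.2709 -0.233
blue [ 220    0   55   57 1327] [252.7  33.8] [ 0.5233 -0.2138] track coords x 0.5295 0.5625 y 0.1198 0.1503
blue [ 536    0  104  143 8396] [602.5  56. ] [ 0.693  -0.3472] track coords x 0.7181 0.8009 y 0.072 0.1534
blue [ 310  300   36   41 1263] [327.4 321.5] [ 0.4493 -0.4015] track coords x 0.5857 0.6126 y -0.0794 -0.0451
row 203 red front y at .112 [0.6369 0.2361]
row 206 red front y at .112 [0.6308 0.2381]
row 209 red front y at .112 [0.6247 0.2096]
row 212 red front y at .112 [0.6186 0.1204]
row 215 red front y at .112 [0.6125 0.1244]
row 218 red front y at .112 [0.6063 0.2398]
dark [ 8 11  9  8 53] [161.9 209.5] knob top at .172 [0.6179 0.2134]
dark [30 13  9  8 50] [184.1 211. ] knob top at .172 [0.6149 0.1703]
dark [53 14  8  7 46] [206.3 211.8] knob top at .172 [0.6133 0.1273]
```

View pics/ap.png

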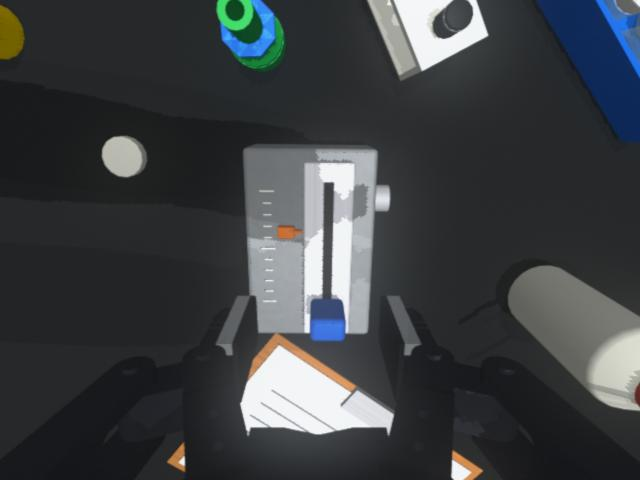

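{"api": "servo_tool", "payload": {"rows": [[-2.5,0.2,0,0,-0.2,0.8,5.5],[-3,0.2,1.5,0,0,0,5.5],[-1.7,0.1,3,0,0,0,5.5],[0,0,3,0,0,0,5.5],[0,0,1,0,0,0,5.5],[0,0,0,0,0,0,5.5],[0,0,0,0,0,0,5.5]]}}

```text
clock: 53.23
ee_pos: [0.4476, -0.4054, 0.1465]
ee_rot: [2.783, 1.438, 0.006]
contact_force: [-0.4, -0.0, 0.6]
grip_width: 0.0552
```

```bash
python3 go.py w .4453 -.4061 .086
```

```text
t 53.2333 [ 0.4476 -0.4054  0.1465] yaw 0.954 turn z deg 0.4 tilt [ 0.007 -0.006] w 0.0552 F [-0.4 -0.   0.6] q [-0.84  0.29 -0.2   1.08  0.    1.34]
turn needed deg [0.54 0.04 0.4 ]
[0.4453, -0.4061, 0.086] shift cm [-0.19 -0.2   6.05]
```

{"api": "servo_tool", "payload": {"rows": [[-0.2,-0.2,1,0.5,0,0.4,5.5],[0,0,2,0,0,0,5.5],[0,0,1.8,0,0,0,5.5],[0,0,0.8,0,0,0,5.5],[0,0,0,0,0,0,5.5],[0,0,0,0,0,0,5.5]]}}

```text
clock: 53.73
ee_pos: [0.4504, -0.4086, 0.0961]
ee_rot: [2.782, 1.432, 0.004]
contact_force: [0.2, 0.1, 0.3]
grip_width: 0.055
```

```bash
python3 go.py w .4453 -.4061 .086
```

```text
t 53.7333 [ 0.4504 -0.4086  0.0961] yaw 0.9509 turn z deg 0.2 tilt [ 0.008 -0.01 ] w 0.055 F [0.2 0.1 0.3] q [-0.84  0.34 -0.24  0.98 -0.    1.35]
turn needed deg [0.71 0.2  0.23]
[0.4453, -0.4061, 0.086] shift cm [-0.09 -0.57  1.  ]
```

{"api": "servo_tool", "payload": {"rows": [[-0.1,-0.55,0.6,0.7,0.2,0.2,5.5],[0,0,0.2,0,0,0,5.5],[0,0,0,0,0,0,0],[0,0,0,0,0,0,0],[0,0,0,0,0,0,0],[0,0,0,0,0,0,0],[0,0,0,0,0,0,0]], "force": 20}}

```text
clock: 54.32
ee_pos: [0.4463, -0.4073, 0.0914]
ee_rot: [2.792, 1.432, 0.001]
contact_force: [0.1, 0.7, -1.5]
grip_width: 0.0275
```

```bash
python3 go.py w .4820 -.3551 .086
```

```text
t 54.3167 [ 0.4463 -0.4073  0.0914] yaw 0.9478 turn z deg 0.0 tilt [ 0.002 -0.003] w 0.0275 F [ 0.1  0.7 -1.5] q [-0.85  0.34 -0.25  0.98 -0.    1.35]
turn needed deg [0.2  0.05 0.05]
[0.482, -0.3551, 0.086] shift cm [ 6.32 -0.15  0.53]
```

{"api": "servo_tool", "payload": {"rows": [[0.6,0,0,0,0,0,0],[0.8,0,0,0,0,0,0],[0.8,0,0,0,0,0,0],[0.8,0,0,0,0,0,0],[0.8,0,0,0,0,0,0],[0.8,0,0,0,0,0,0],[0.6,0,0,0,0,0,0],[0,0,0,0,0,0,0]]}}

```text
clock: 54.98
ee_pos: [0.4793, -0.3614, 0.0914]
ee_rot: [2.791, 1.432, -0.004]
contact_force: [-1.2, -1.3, -1.1]
grip_width: 0.0274
```

```bash
python3 go.py w .4827 -.3564 .0914;python3 ap.py | grep -v "orange .*-0.[12]"
```

```text
t 54.9833 [ 0.4793 -0.3614  0.0914] yaw 0.9481 turn z deg 0.1 tilt [ 0.    -0.006] w 0.0274 F [-1.2 -1.3 -1.1] q [-0.75  0.34 -0.26  0.97 -0.    1.44]
turn needed deg [0.2  0.26 0.06]
[0.4827, -0.3564, 0.0914] shift cm [ 0.61 -0.01 -0.01]
aperture_top [280. 279. 354. 368.] 0.91
pointer [226. 259. 274. 287.] 0.81
orange [229 261  43  24 820] [247.3 272.7] [ 0.4564 -0.3354] track coords x 0.5573 0.5771 y -0.0113 0.0003
blue [ 281  282   75   84 5764] [317.7 325. ] [ 0.4826 -0.355 ] track coords x 0.5855 0.612 y -0.0227 0.0105
```

{"api": "servo_tool", "payload": {"rows": [[0.4,0,0,0,0.2,0,0],[0.25,0,0,0,0,0,0],[0,0,0,0,0,0,0]]}}

```text
clock: 55.38
ee_pos: [0.4824, -0.3571, 0.0914]
ee_rot: [2.794, 1.43, 0.001]
contact_force: [0.1, 1.9, -0.9]
grip_width: 0.0277
```

```bash
python3 go.py w .4827 -.3564 .0914;python3 ap.py | grep -v "orange .*-0.[12]"
```

```text
t 55.3833 [ 0.4824 -0.3571  0.0914] yaw 0.9462 turn z deg -0.0 tilt [ 0.002 -0.003] w 0.0277 F [ 0.1  1.9 -0.9] q [-0.74  0.34 -0.26  0.97 -0.    1.45]
turn needed deg [ 0.19  0.05 -0.05]
[0.4827, -0.3564, 0.0914] shift cm [ 0.07 -0.01 -0.  ]
aperture_top [280. 277. 354. 368.] 0.57
pointer [227. 270. 272. 294.] 0.76
pointer [279. 281. 358. 368.] 0.42
orange [230 272  43  24 809] [248.1 283. ] [ 0.4565 -0.3353] track coords x 0.5573 0.5774 y -0.0116 0.0003
blue [ 281  282   75   84 5736] [317.6 324.9] [ 0.4856 -0.3507] track coords x 0.5855 0.612 y -0.0174 0.0156
```

{"api": "servo_tool", "payload": {"rows": [[0.07,0,0,0,0,0,0],[0,0,0,0,0,0,5.5],[0,0,0,0,0,0,5.5],[0,0,0,0,0,0,5.5],[0,0,-1,0,0,0,5.5],[0,0,-3,0,0,0,5.5],[0,0,-4,0,0,0,5.5],[0,0,-4,0,0,0,5.5],[-2,0,-1,0,0,0,5.5],[-2,0,0,0,0,0,5.5],[0,0,0,0,0,0,5.5],[0,0,0,0,0,0,5.5],[0,0,0,0,0,0,5.5]]}}

```text
clock: 56.62
ee_pos: [0.4597, -0.3906, 0.2345]
ee_rot: [2.788, 1.426, 0.006]
contact_force: [0.4, 0.6, -0.2]
grip_width: 0.055
```

```bash
python3 go.py;python3 ap.py | grep -v "orange .*-0.[12]"; python3 - <<'E'
from h import *
t=eyes.snapshot("top");s=eyes.snapshot("side");g=t["frame"][195:225,150:260].astype(int)
n,l,q,c=cv2.connectedComponentsWithStats((g.max(2)<60).astype(np.uint8))
for i in range(1,n):
    if 30<q[i,4]<260: print("knob",atz(t,c[i][0]+150,c[i][1]+195,.165)[:2].round(4))
for d in find_in(s,"jar1"):print("jar",np.round(d["box"]),round(d["p"],2))
E
```

```text
t 56.6167 [ 0.4597 -0.3906  0.2345] yaw 0.9456 turn z deg -0.1 tilt [ 0.008 -0.007] w 0.055 F [ 0.4  0.6 -0.2] q [-0.81  0.23 -0.08  1.25  0.    1.38]
turn needed deg [ 0.61  0.06 -0.08]
aperture_top [294. 156. 333. 189.] 0.91
orange [262 158  25  13 251] [271.7 164.1] [ 0.4549 -0.3359] track coords x 0.5572 0.5765 y -0.0115 -0.002
blue [ 575    0   65   72 3165] [615.5  29.4] [ 0.6849 -0.3941] track coords x 0.7571 0.8058 y 0.0567 0.0964
blue [ 295  158   39   32 1157] [314.  173.5] [ 0.4815 -0.3565] track coords x 0.5856 0.6118 y -0.0186 0.0025
knob [0.6179 0.2134]
knob [0.6149 0.1703]
knob [0.6132 0.1274]
jar [236. 237. 255. 267.] 0.69
jar [308. 272. 330. 305.] 0.66
jar [385. 210. 412. 244.] 0.56
jar [421. 311. 448. 344.] 0.26
```

```bash
python3 -c "
from rig import r
print(r.job_done())"
```

```text
the job is handed in; nothing more can be done
None
```

The analyser is loaded and I handed the job in at about 57 s of the 210 s allowed. The three amber bottles hang in the rail, each with a rod in it, and the blue grip was slid to the orange pointer last.

My last checks, by camera and wrist force (the hand-in itself gives no verdict):

- **Bottles:** The knobs stand about 43 mm apart in the top picture, against 44 mm for bottles in contact. They look upright in the side picture. The first bottle is roughly 0.5 to 3 mm short of the red stop; this is a coarse measurement, but the limit is 6 mm.
- **Rods:** All three went down until the knob met the rim, with 5 to 16 N felt.
- **Aperture grip:** It is within about 1.3 mm of the pointer's middle, against the 4 mm allowed.
- **Jars and look-alikes:** All three white-capped jars were found where they started, give or take a few pixels. The arm did not touch the jars or the coloured look-alike bottles.
- **Robot:** The gripper is clear of everything.

Two readings disagreed. The top camera put things about 2.5 to 5 mm farther out in x than the wrist camera, and I went by the wrist camera. The last bottle also measured about 8 mm from its first estimate, either from being knocked or from that first error, so I gripped it where the wrist camera then saw it.

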